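Load a bearing ring on the gauge slide and hold the slide at its mark

ROBOT

A 6-joint arm with a two-finger parallel gripper is mounted at the origin on the work surface. World frame = base frame: x ahead of the robot, y to its left, z up, the work surface at z = 0. Lengths are in m, angles in rad, forces in N, time in s.
With the tool pointing down it reaches from about 0.3 to 0.875 m from the base axis. Payload 6.4 kg.
Tool frame: the origin (TCP) lies midway between the tips of the shut fingers; the grasp point (between the pads) lies 19 mm behind it; z points along the fingers, y is the direction in which the jaws open and shut (so a half turn about z gives the same grasp; the last joint's range is limited). The gripper opens to 85 mm and grips with 20 to 120 N. Pads are 22 mm wide; open, the fingers measure 114 mm over their backs; the gripper's body (76 mm by 85 mm) begins 54 mm behind the grasp point. The pads swing forward as they close: fully open they stand 13 mm farther back than shut.
Start: joints at [0.96, 0.181, 1.607, -0, 1.354, -0.206], TCP at [0.226, 0.529, 0.231] pointing down, gripper open.
Joint ranges: [-2.99, 2.99], [-0.89, 2.07], [0.3, 2.58], [-1.14, 4.28], [0, 2.63], [-3.12, 3.12]. Speed limits (rad/s): [2.57, 2.57, 3.01, 3.14, 3.14, 3.14].

INTERFACE

Orientations are given as a unit quaternion [w, x, y, z].
In Python, from bench import get_obs, camera, hand_in gives the robot as it stands.
- The arm moves only by the tool drive_tool, never from a script. Its argument "deltas" is a list of rows, each a list of 2 entries, a list of its own where there are three numbers: the shift along the world's x, y, z in m, then the turn about the world's z in rad. A call has 1 to 10 rows; each row shifts and turns the pose as measured when the row begins; what a row does not reach is not made up. A row lasts 1/10 s, in which the tool goes at most 50 mm and 8.59 degrees, less where a joint would pass 70% of its speed; a pose out of reach is approached as far as the arm can. A call is refused whole if a number of a shift passes 0.05 or a number of a turn 0.15, either way. A call with a gripper value outside its range is refused whole. "gripper" is the opening, from 0 (shut) to 1 (fully open), set as the call begins (left out, the last holds). The fingers move at their own pace and stop on an object; the grip force is fixed at half the most. Time passes only in rows, so rows that do not move let the fingers close. It gives the time, the measured TCP pose, the force and the opening at its end, in the units of the state.
- get_obs(): the state, without advancing time (a new reading comes with each control period).
- camera(name): name is "scene" or "side" or "wrist"; returns a dict with "frame" (420x560x3 uint8, red, green, blue), "fx", "fy", "cx", "cy" (pixels), "eye" and "attitude" of the camera in the world. Camera axes: x right, y down, z forward; pixel columns grow to the right and rows downward; lengths in m; the calibration is good to about 2 mm. A picture is of the moment at which its call begins. There is no depth.
- hand_in(): hands the job in, once; it reports no verdict.
The state is a dict: "time_s": time; "q": joint angles; "dq": joint speeds; "joint_efforts": joint torques, N m; "eef_pos": TCP position; "eef_rot": TCP orientation; "wrist_force": force on the tool from outside, world axes, zero at the start; "torque": the same for the moment, N m; "opening": opening from 0.0 (shut) to 1.0 (fully open).
Only numpy, scipy, OpenCV 4.12 (cv2) and the standard library are available. Lean on these libraries where they do the work, as an engineer would, in place of code of your own. Each camera call takes 0.05 s, during which the arm holds its last target.

TASK

Lift the big bearing ring out of the blue bin and set it down flat over the round locating plug on the slide of the ring gauge, without dropping it. Then pull the slide out by its upright black grip, against its spring, until the line engraved on the slide stands at the brass pointer, and finish holding it there so the sensor can take its reading: do not let go of the grip at the end. Leave the bin, the small ring in it and the other things on the bench where they are.

Things in the scene. Friction and masses are not known exactly. Their poses are not given: they have to be found in the camera images.
- ring: the bearing ring to gauge: plain steel, outside diameter 68, bore 48 (wall 10), height 22, about 0.3 kg. It lies flat in the blue bin. Origin at the centre of the ring, half-way up (11 above its underside); z is its axis
- bin: blue plastic bin, open on top, 290 (x) x 200 (y) x 52 high outside, walls and floor 4 thick, on the robot's left; rim flange outside reaches 6 further. Loose, 1.2 kg. Origin on the bench under its centre. Holds the ring and one much smaller ring
- gauge: the ring gauge: green cast base 180 x 290, bolted in place on the bench, with a steel slide on top. Origin on the bench; x points to the gauge's rear (where the sensor stand is), y to the loading end. The slide is pulled out along -y of this frame, roughly to the robot's right. Slide top is 50 above the bench, 64 wide, centred on x = 0, from y = -137 to 137 when home; the gibs beside it reach to 50 either side of x = 0 and are 46 high
- slide (a joint): how far the slide is pulled out from home, in m: 0 home, 0.125 its end stop. An inner spring draws it home: about 3 N at home rising by 0.5 N per 10 mm (about 8 N at 0.1), plus a little friction. Let go, it runs home
- plug (a point): top face of the slide at the centre of the locating plug: a low round steel boss, diameter 40, rising 5 above the slide top with a bevelled edge. Moves with the slide; z up. A seated ring lies flat on the slide top around the plug, with 4 of play all round; its own origin is then 11 above this point
- grip_mid (a point): point on the axis of the slide's handle, 32 above the slide top: the height to take hold of it. The handle is an upright round black grip standing on the outer end of the slide, 215 from the plug: diameter 25 over its straight part, which runs from 14 to 48 above the slide top; total height 52. Rigid with the slide
- index_line (a point): the dark line engraved across the rear part of the slide's top, at its rear edge, 30 behind the slide's middle line; 50 from the plug towards the grip. Moves with the slide
- stand: sensor stand clamped on the gauge's rear ledge; axes as the gauge's. Foot 50 x 56 x 26, column 20 thick to 211 above its origin, laser head 54 x 26 x 52 hanging over the slide with its underside 122 above the bench, centred 45 in front of the stand's origin. Origin under the foot, 32 above the bench. Its place along the gauge differs from start to start
- pointer_tip (a point): tip of the thin brass pointer blade fixed to the sensor stand; it ends just above the slide's rear edge, 3 over its top, 50 from the stand's middle towards the pulling end. The slide is at its mark when the index line lies under this tip (same y in the gauge's frame), 0.075 to 0.105 m out from home
- inner_ring: the other ring in the bin, much smaller: outside 42, bore 30, height 18. Origin at its middle. Stays in the bin
- setting_ring: large steel ring lying on the bench near the far edge, outside 100, bore 76, height 20; origin at its middle. Bystander
- tray: grey open tray 240 x 170 x 35 on the robot's right, origin under its centre. Holds the three rings already checked. Bystander
- checked0: steel ring already checked, same size as the ring to be gauged (outside 68, bore 48, height 22), lying in the grey tray; bystander
- checked1: steel ring already checked, same size as the ring to be gauged (outside 68, bore 48, height 22), lying in the grey tray; bystander
- checked2: steel ring already checked, same size as the ring to be gauged (outside 68, bore 48, height 22), lying in the grey tray; bystander
- spanner: open-ended spanner about 170 long lying near the robot; bystander
- brush: bench brush about 180 long at the far left; bystander
- oil: small amber bottle, diameter 44, height 100, standing beyond the gauge; bystander
- caliper: calliper about 190 long lying near the robot on its right; bystander

How it is judged:
By the outcome, as a careful person would: the job done as asked, in the order asked, and still so for the second after the job is handed in, while the arm keeps its last pose, push and grip.
It also fails if it takes over 48 s, if anything falls off the work surface, if the arm or the gripper's body presses on something with over 40 N, if the wrist force passes 120 N, or if a joint passes its speed limit or range.

## Working session

There is one attempt and no reset: what is moved stays moved. The work goes in short steps, Python scripts to look and compute and a tool call to move; the robot and the scene stay as the last step left them, time stands still between calls to the robot, and variables do not carry over. Pictures are saved under pics/ and viewed, and the job is handed in when it is done.

Besides the shell and the picture viewer there is one more tool, called after "Call:" as name(argument=value, ...), one argument or row to a line, values as JSON. drive_tool: Moves the arm, as the interface text tells. Its arguments: {"type":"object","properties":{"deltas":{"type":"array","items":{"type":"array"}},"gripper":{"type":"number"}},"required":["deltas"]}

```bash
ls; mkdir -p pics
cat > h.py <<'E'
import numpy as np, cv2, pickle
from bench import get_obs, camera, hand_in
from scipy.spatial.transform import Rotation as R
def shot(name,tag):
    c=camera(name); cv2.imwrite(f'pics/{tag}.png',c['frame'][:,:,::-1]); pickle.dump(c,open(f'pics/{tag}.pkl','wb')); return c
def load(tag): return pickle.load(open(f'pics/{tag}.pkl','rb'))
def rot(c):
    a=np.array(c['attitude'],float)
    return a if a.shape==(3,3) else R.from_quat([a[1],a[2],a[3],a[0]]).as_matrix()
def px2w(c,u,v,z):
    d=rot(c)@np.array([(u-c['cx'])/c['fx'],(v-c['cy'])/c['fy'],1]); e=np.array(c['eye']); return e+d*(z-e[2])/d[2]
def w2px(c,p):
    q=rot(c).T@(np.array(p)-np.array(c['eye'])); return np.array([c['cx']+c['fx']*q[0]/q[2],c['cy']+c['fy']*q[1]/q[2]])
def crop(tag,u0,v0,u1,v1,s,out):
    im=cv2.imread(f'pics/{tag}.png')[v0:v1,u0:u1]; cv2.imwrite(f'pics/{out}.png',cv2.resize(im,None,fx=s,fy=s,interpolation=cv2.INTER_CUBIC))
E
python3 - <<'E'
from h import *
for n in ["scene","side","wrist"]:
    c=shot(n,n+'0'); print(n,c['eye'],c['attitude'],c['fx'],c['cx'],c['cy'])
o=get_obs(); print(o)
E
```

```text
pics
scene [1.05530914 0.29194893 0.89596507] [-0.14321727  0.42714871  0.84383465 -0.29150622] 422.7177422315345 283.95835012627145 212.7900622818939
side [ 0.09068265 -0.93853559  1.14707283] [-0.34795428  0.90823374 -0.21538675  0.08745191] 473.8491991742971 283.056789800553 214.7664668792996
wrist [0.16628406 0.55609386 0.37363806] [0.11140355 0.82730476 0.54582124 0.07235508] 317.9716076047589 274.54328311238817 214.12701741784142
{'time_s': 0.15, 'q': array([ 9.59703393e-01,  1.81387287e-01,  1.60775291e+00,  1.17088267e-05,
        1.35378949e+00, -2.06300930e-01]), 'dq': array([-0.00124904, -0.00038917, -0.00241213,  0.00010955, -0.00098352,
       -0.00021196]), 'joint_efforts': array([ 1.26230370e-03, -4.45263612e+01, -3.51688564e+01, -3.35934756e-04,
        5.95231162e-03, -1.78302514e-05]), 'eef_pos': array([0.2261928 , 0.52819793, 0.23059388]), 'eef_rot': array([-2.70924026e-04,  2.01018193e-01,  9.79587280e-01, -6.11187236e-04]), 'wrist_force': array([-0.80479139,  0.06431597,  0.12586218]), 'torque': array([-0.0353109 , -0.02721595, -0.00098448]), 'opening': 1.0004179310004655}
```

View pics/scene0.png

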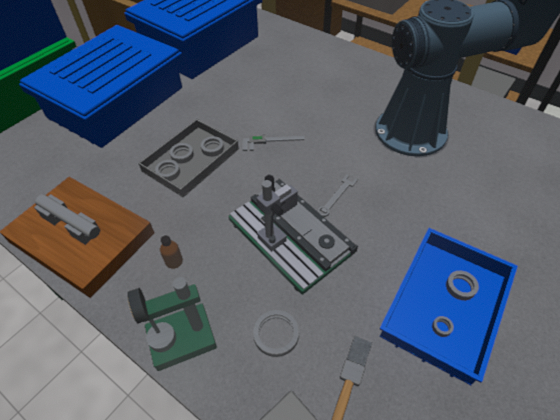

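View pics/side0.png

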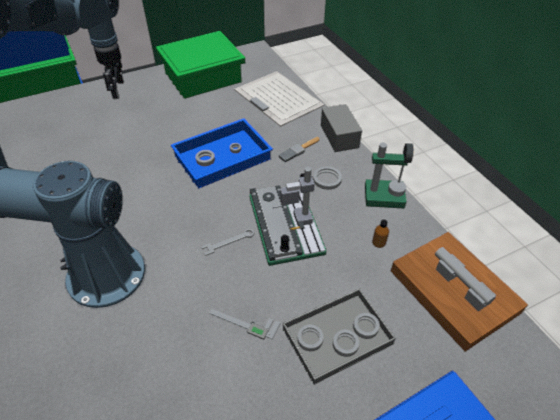

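View pics/wrist0.png

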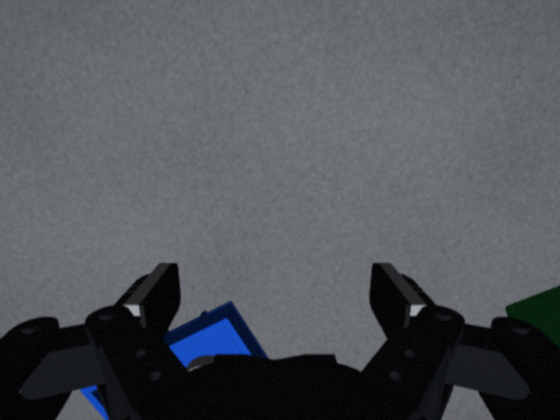

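Run:
```python
from h import *
crop('scene0',220,160,370,300,5,'s_g'); crop('scene0',370,220,530,390,4.7//1,'s_b')
crop('side0',240,160,340,270,5,'d_g'); crop('side0',165,115,280,190,6,'d_b')
```

```text
(no output)
```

View pics/s_g.png

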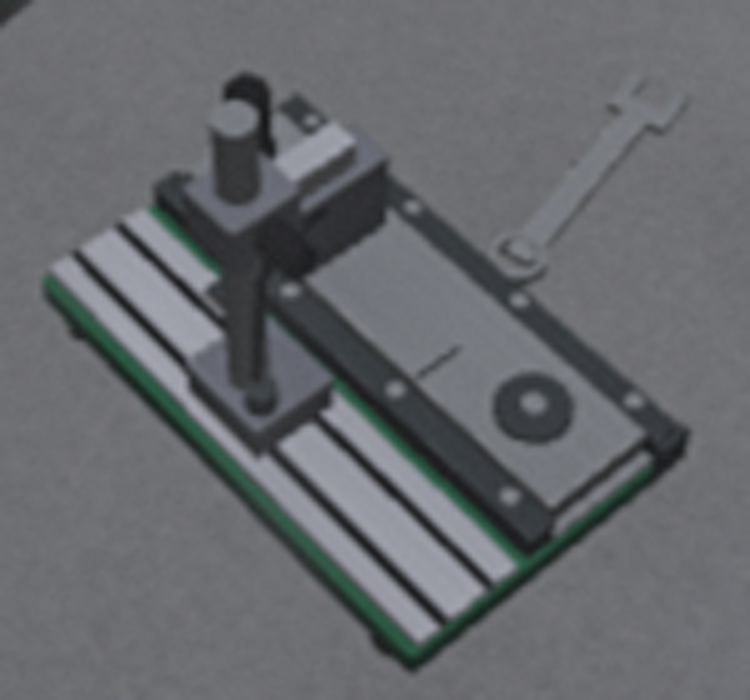

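View pics/s_b.png

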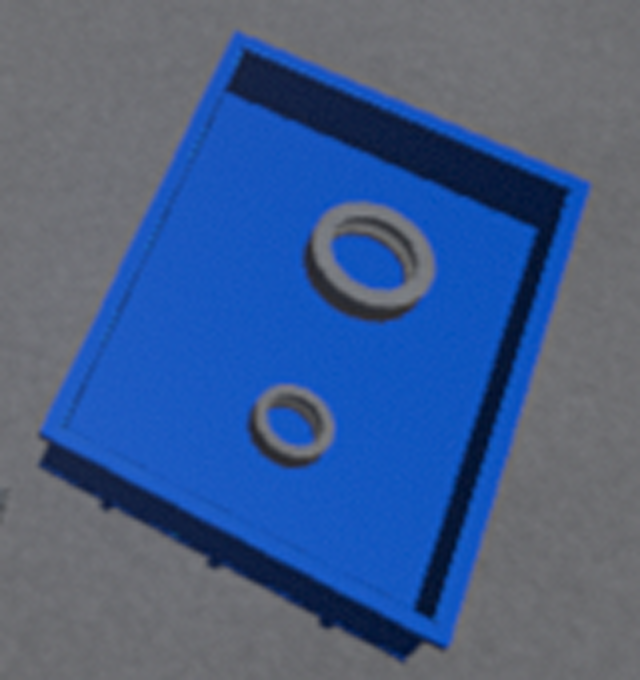

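View pics/d_g.png

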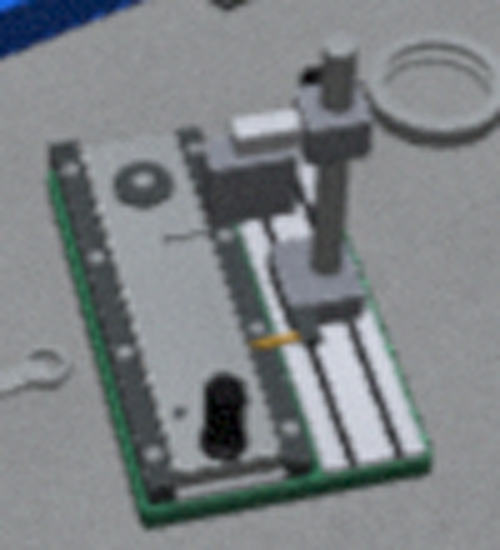

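View pics/d_b.png

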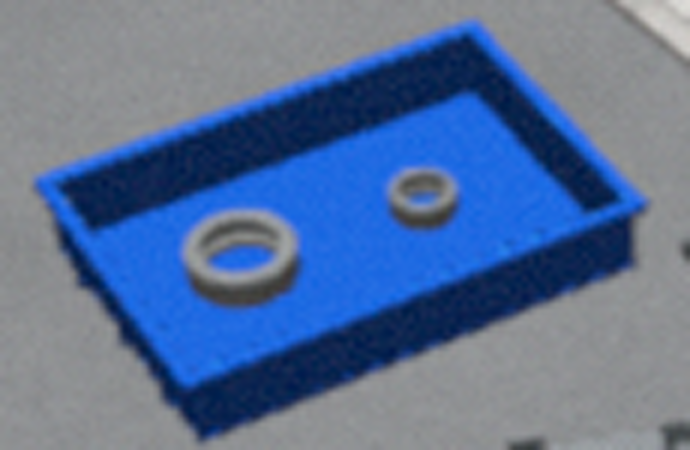

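Run:
```python
from h import *
s=load('scene0'); d=load('side0')
S=lambda x,y,z:px2w(s,220+x/5,160+y/5,z).round(4)
B=lambda x,y,z:px2w(s,370+x/4,220+y/4,z).round(4)
D=lambda x,y,z:px2w(d,240+x/5,160+y/5,z).round(4)
E=lambda x,y,z:px2w(d,165+x/6,115+y/6,z).round(4)
print('ring',B(372,255,.026),E(240,248,.026))
print('small',B(293,420,.022),E(424,188,.022))
for c in [(238,35),(588,185),(448,645),(45,435)]: print('binS',B(*c,.052))
for c in [(38,183),(478,22),(648,205),(190,388)]: print('binD',E(*c,.052))
p1=S(533,407,.055);p2=D(143,185,.055);print('plug',p1,p2)
print('line',S(417,377,.05),D(205,235,.05),'other',S(460,347,.05),D(163,240,.05))
print('tip',D(252,344,.053)); print('grip',D(225,382,.102),D(222,450,.05))
# gauge rear/front base corners scene z~.032
for c in [(415,640),(50,275)]: print('baseS',S(*c,.03))
for c in [(50,143),(145,512),(430,447)]: print('baseD',D(*c,.03))
# slide loading end edge
print('slide end',S(552,505,.05),S(650,430,.05),D(85,145,.05),D(180,135,.05))
```

```text
ring [0.4379 0.3397 0.026 ] [0.434  0.3341 0.026 ]
small [0.5561 0.3441 0.022 ] [0.5556 0.3412 0.022 ]
binS [0.36   0.2141 0.052 ]
binS [0.3404 0.4205 0.052 ]
binS [0.6363 0.4487 0.052 ]
binS [0.6571 0.2419 0.052 ]
binD [0.3391 0.4129 0.052 ]
binD [0.6378 0.4421 0.052 ]
binD [0.656 0.234 0.052]
binD [0.3597 0.2062 0.052 ]
plug [0.5419 0.032  0.055 ] [0.5379 0.0248 0.055 ]
line [ 0.5574 -0.0247  0.05  ] [ 0.556 -0.028  0.05 ] other [ 0.5301 -0.0179  0.05  ] [ 0.5303 -0.02    0.05  ]
tip [ 0.5396 -0.1237  0.053 ]
grip [ 0.4926 -0.1786  0.102 ] [ 0.4877 -0.1858  0.05  ]
baseS [0.6659 0.0504 0.03  ]
baseS [ 0.6049 -0.2222  0.03  ]
baseD [0.5095 0.1096 0.03  ]
baseD [ 0.4341 -0.1927  0.03  ]
baseD [ 0.6069 -0.2254  0.03  ]
slide end [0.5798 0.0674 0.05  ] [0.517  0.0827 0.05  ] [0.5218 0.079  0.05  ] [0.5817 0.0597 0.05  ]
```

Call:
drive_tool(
  deltas=[
    [[0.035,-0.032,-0.01],0.03],
    [[0.035,-0.032,-0.01],0.03],
    [[0.035,-0.032,-0.01],0.03],
    [[0.035,-0.032,-0.01],0.03],
    [[0.035,-0.032,-0.01],0.03],
    [[0.03,-0.03,-0.01],0.02],
  ],
  gripper=1.0,
)

```text
time_s: 0.75
eef_pos: [0.4323, 0.3355, 0.1694]
eef_rot: [-0.0, 0.108, 0.994, 0.001]
wrist_force: [0.1, 0.8, 0.0]
opening: 1.004
```

Run:
```python
from h import *
w=shot('wrist','w1'); o=get_obs(); print(o['time_s'],o['eef_pos'],o['eef_rot'],o['dq'].round(2))
print(w2px(w,o['eef_pos']),w2px(w,[.436,.337,.026]),w['eye'])
q=o['eef_rot'];print(R.from_quat([q[1],q[2],q[3],q[0]]).as_matrix().round(3))
print(rot(w).round(3))
```

```text
0.8 [0.4358528  0.33073095 0.16757164] [ 1.33330158e-04  1.09076064e-01  9.94033210e-01 -6.10269277e-04] [ 0.08 -0.01  0.01  0.02  0.04  0.19]
[263.21792829 273.51038303] [274.79064737 204.62992843] [0.36849658 0.35095793 0.3125506 ]
[[-0.976  0.217  0.   ]
 [ 0.217  0.976 -0.001]
 [-0.    -0.001 -1.   ]]
[[ 0.214  0.942  0.257]
 [ 0.977 -0.207 -0.054]
 [ 0.002  0.263 -0.965]]
```

View pics/w1.png

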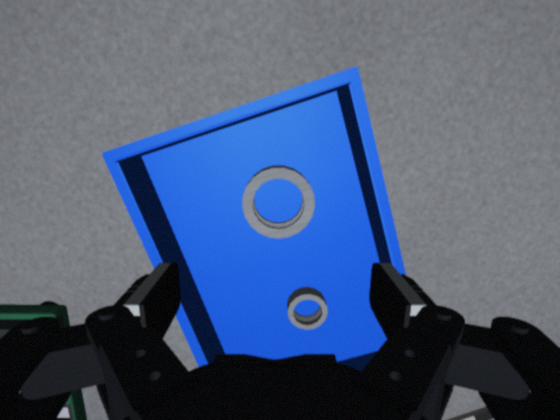

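Run:
```python
from h import *
w=shot('wrist','w2'); o=get_obs(); print(o['time_s'],o['eef_pos'],o['dq'].round(3))
print('tcp',w2px(w,o['eef_pos']))
print(px2w(load('w1'),278,202,.026))
crop('w2',200,140,360,260,5,'w2c')
```

```text
0.85 [0.43357255 0.33301695 0.16811338] [ 0.082 -0.024  0.     0.045  0.033  0.085]
tcp [274.50243108 261.98638373]
[0.43419473 0.34043219 0.026     ]
```

View pics/w2c.png

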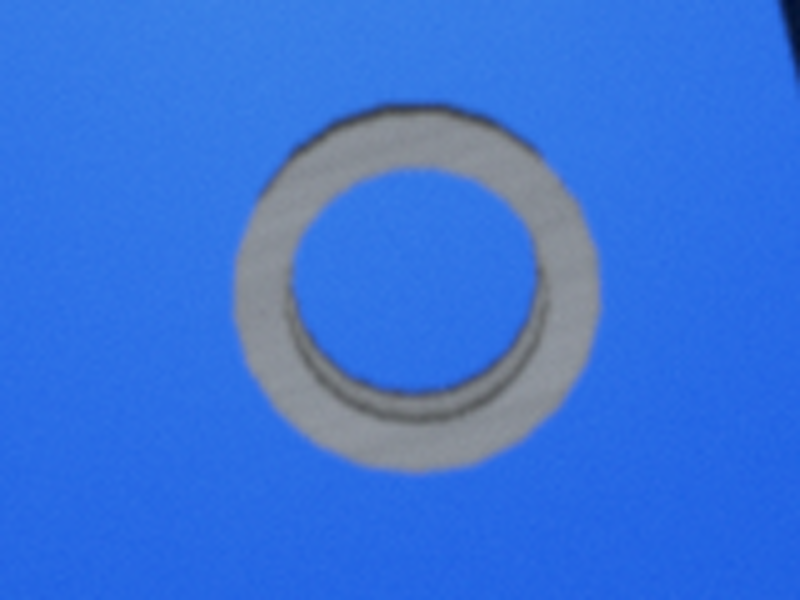

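Run:
```python
from h import *
w=load('w2')
for u,v in [(283.5,198.2),(247,198.2),(320,198.2),(283.5,162),(283.5,234.4)]: print(px2w(w,u,v,.026))
o=get_obs();print(o['eef_pos'],o['dq'].round(3))
```

```text
[0.43502497 0.34088576 0.026     ]
[0.42779442 0.30824998 0.026     ]
[0.44225283 0.37350944 0.026     ]
[0.40286209 0.34777278 0.026     ]
[0.46922773 0.33356194 0.026     ]
[0.43357255 0.33301695 0.16811338] [ 0.082 -0.024  0.     0.045  0.033  0.085]
```

Call:
drive_tool(
  deltas=[
    [[0.001,0.004,-0.03],0],
    [[0.0,0.003,-0.03],0],
    [[0,0,-0.03],0],
    [[0,0,-0.02],0],
    [[0,0,0],0],
    [[0,0,0],0],
  ],
  gripper=1.0,
)

```text
time_s: 1.45
eef_pos: [0.434, 0.341, 0.0556]
eef_rot: [-0.001, 0.113, 0.994, 0.001]
wrist_force: [0.7, -0.1, 0.9]
opening: 1.005
```

Run:
```python
from h import *
w=shot('wrist','w3'); o=get_obs(); print(o['time_s'],o['eef_pos'],o['dq'].round(3),o['wrist_force'])
print(w2px(w,[.435,.3405,.026]))
```

```text
1.5 [0.43394327 0.34094154 0.05572344] [-0.004 -0.017 -0.006 -0.    -0.001 -0.003] [-0.07422891 -0.62792852 -0.2162299 ]
[271.05624402 246.93576912]
```

View pics/w3.png

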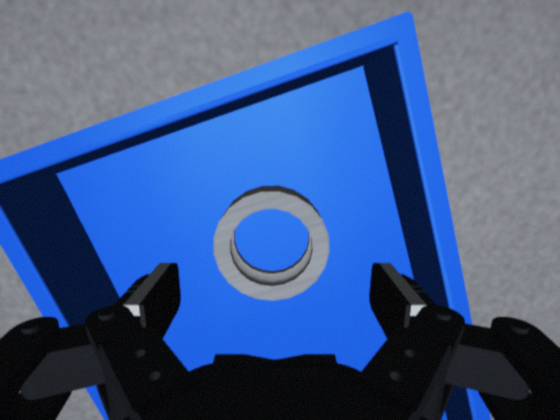

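Call:
drive_tool(
  deltas=[
    [[0,0,-0.02],0],
    [[0,0,-0.02],0],
    [[0,0,-0.012],0],
    [[0,0,0],0],
    [[0,0,0],0],
  ],
  gripper=1.0,
)

```text
time_s: 2.0
eef_pos: [0.4385, 0.3447, 0.01]
eef_rot: [0.004, 0.113, 0.994, 0.004]
wrist_force: [-0.9, -0.0, -0.1]
opening: 1.0
```

Call:
drive_tool(
  deltas=[
    [[0,0,0],0],
    [[0,0,0],0],
    [[0,0,0],0],
    [[0,0,0],0],
    [[0,0,0],0],
    [[0,0,0],0],
  ],
  gripper=0.6,
)

```text
time_s: 2.6
eef_pos: [0.4395, 0.3451, 0.0129]
eef_rot: [0.006, 0.112, 0.994, 0.005]
wrist_force: [-1.2, -0.2, -2.2]
opening: 0.75
```

Run:
```python
from h import *
w=shot('wrist','w4'); o=get_obs(); print(o['time_s'],o['eef_pos'],o['wrist_force'],o['opening'])
```

```text
2.65 [0.43947743 0.34502825 0.01285312] [-0.31366476 -0.39579753 -3.44605766] 0.7513406204964197
```

View pics/w4.png

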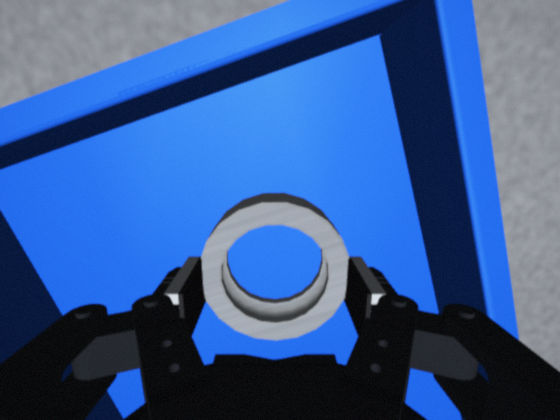

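Run:
```python
from h import *
o=get_obs(); 
for k in ['q','dq','joint_efforts','torque','eef_rot','wrist_force']: print(k,np.array(o[k]).round(3))
```

```text
q [ 0.452  0.433  1.789  0.003  0.906 -0.895]
dq [-0.002  0.002  0.    -0.002 -0.    -0.001]
joint_efforts [-2.6000e-02 -4.9735e+01 -2.7417e+01  1.3000e-02 -9.9000e-02  0.0000e+00]
torque [-0.051 -0.013 -0.033]
eef_rot [0.006 0.112 0.994 0.005]
wrist_force [-0.314 -0.396 -3.446]
```

Run:
```python
from h import *
w=load('w4'); o=get_obs(); q=o['eef_rot']; M=R.from_quat([q[1],q[2],q[3],q[0]]).as_matrix(); p=o['eef_pos']
print(M.round(3))
for y in (-.034,.034,-.0425,.0425):
  for z in (0,-.005,-.010,-.015,-.019,-.03):
    for x in (.011,): print(y,z,w2px(w,p+M@np.array([x,y,z])).round(1))
for z in (.026,.03,.035,.004): print('ring',z,w2px(w,[.435,.3405,z]).round(1), w2px(w,p+[0,0,z-p[2]]).round(1))
crop('w4',150,170,400,350,3.2,'w4c')
```

```text
[[-0.975  0.223  0.012]
 [ 0.223  0.975  0.008]
 [-0.01   0.011 -1.   ]]
-0.034 0 [199.9 245.4]
-0.034 -0.005 [197.5 249.3]
-0.034 -0.01 [194.9 253.4]
-0.034 -0.015 [192.1 257.8]
-0.034 -0.019 [189.7 261.6]
-0.034 -0.03 [182.4 273.1]
0.034 0 [341.7 245.4]
0.034 -0.005 [343.8 249.3]
0.034 -0.01 [346.2 253.4]
0.034 -0.015 [348.7 257.8]
0.034 -0.019 [350.8 261.6]
0.034 -0.03 [357.3 273.1]
-0.0425 0 [182.2 245.4]
-0.0425 -0.005 [179.2 249.3]
-0.0425 -0.01 [175.9 253.4]
-0.0425 -0.015 [172.5 257.8]
-0.0425 -0.019 [169.6 261.5]
-0.0425 -0.03 [160.5 273.1]
0.0425 0 [359.4 245.5]
0.0425 -0.005 [362.1 249.3]
0.0425 -0.01 [365.1 253.4]
0.0425 -0.015 [368.3 257.8]
0.0425 -0.019 [370.9 261.6]
0.0425 -0.03 [379.2 273.1]
ring 0.026 [258.7 272.4] [270.8 279.2]
ring 0.03 [258.3 276.6] [270.8 283.5]
ring 0.035 [257.9 282.1] [270.8 289.2]
ring 0.004 [260.3 253.1] [270.9 259.1]
```

View pics/w4c.png

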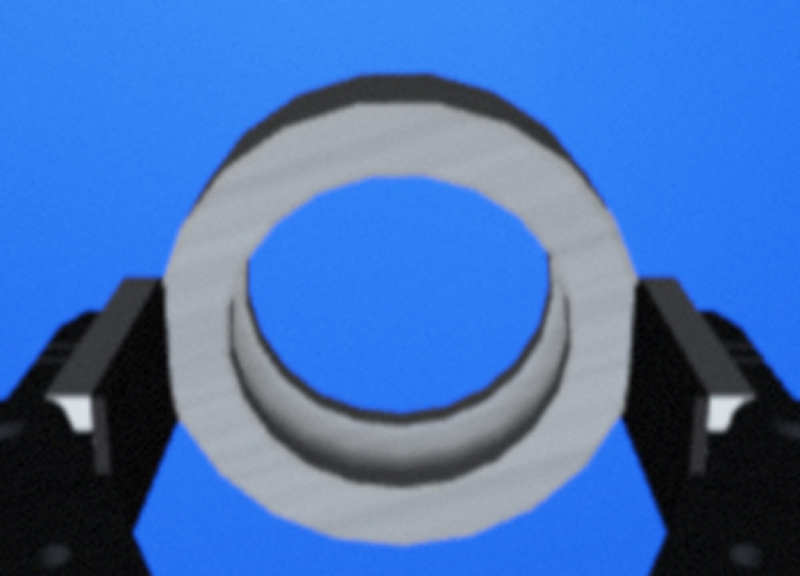

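Run:
```python
from h import *
w=load('w4'); Rm=rot(w); e=np.array(w['eye'])
for tag in ['w2','w3','w4']:
  w=load(tag);Rm=rot(w); e=np.array(w['eye'])
  for z in (.026,.03,.035,.04): print(tag,z,[ (318*.068/(Rm.T@(np.array([.4365,.3425,z])-e))[2]).round(1)],px2w(w,275,271,z).round(4))
```

```text
w2 0.026 [np.float64(74.2)] [0.5043 0.3176 0.026 ]
w2 0.03 [np.float64(75.2)] [0.5024 0.318  0.03  ]
w2 0.035 [np.float64(76.5)] [0.5001 0.3185 0.035 ]
w2 0.04 [np.float64(77.8)] [0.4978 0.319  0.04  ]
w3 0.026 [np.float64(117.2)] [0.4503 0.3393 0.026 ]
w3 0.03 [np.float64(119.7)] [0.4485 0.3397 0.03  ]
w3 0.035 [np.float64(123.0)] [0.4462 0.3403 0.035 ]
w3 0.04 [np.float64(126.4)] [0.4439 0.3408 0.04  ]
w4 0.026 [np.float64(152.2)] [0.436  0.3478 0.026 ]
w4 0.03 [np.float64(156.4)] [0.4341 0.3481 0.03  ]
w4 0.035 [np.float64(162.0)] [0.4317 0.3486 0.035 ]
w4 0.04 [np.float64(168.1)] [0.4293 0.3491 0.04  ]
```

Run:
```python
from h import *
shot('scene','scene1');shot('side','side1')
crop('scene1',370,200,540,390,3,'s_b1');crop('side1',165,95,280,190,6,'d_b1')
a=cv2.imread('pics/s_b1.png')
b=cv2.resize(cv2.imread('pics/scene0.png')[200:390,370:540],None,fx=3,fy=3)
cv2.imwrite('pics/cmp.png',cv2.resize(np.hstack([a,b]),(800,447)))
o=get_obs();print(o['eef_pos'],o['wrist_force'])
```

```text
[0.43956534 0.34503348 0.01290953] [-0.74907006 -0.37022359 -2.98901515]
```

View pics/cmp.png

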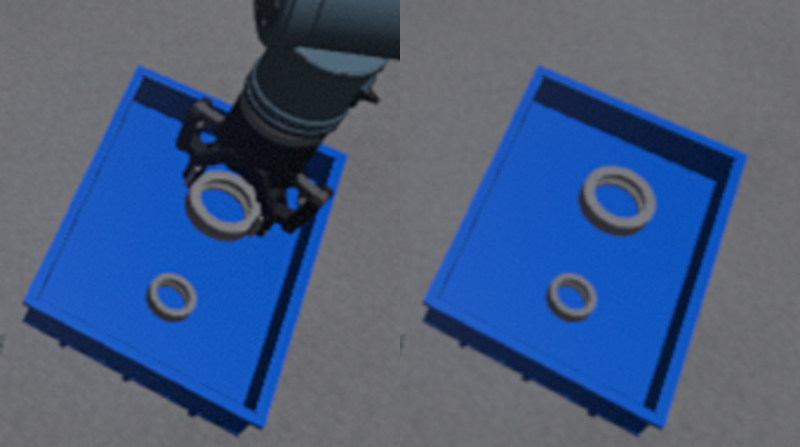

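View pics/d_b1.png

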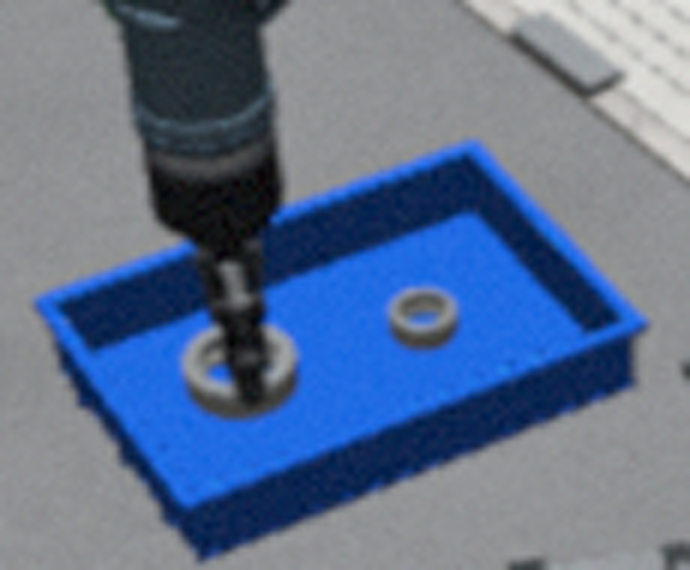

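```bash
python3 - <<'E'
from h import *
d=load('side1');s=load('scene1')
for z in (0.004,.01,.015,.026):
  print(z,((w2px(d,[.4305,.305,z])-[165,95])*6).round(0), 'ring front bottom',((w2px(d,[.4365,.3425-.034,z])-[165,95])*6).round(0))
E
cat > /dev/null
python3 - <<'E'
import sys; sys.path.insert(0,'.')
import os; os.chdir('.')
from h import *
crop('side1',185,120,225,170,12,'d_b2')
E
```

```text
0.004 [256. 427.] ring front bottom [263. 420.]
0.01 [255. 419.] ring front bottom [262. 413.]
0.015 [254. 413.] ring front bottom [261. 406.]
0.026 [252. 399.] ring front bottom [259. 392.]
```

View pics/d_b2.png

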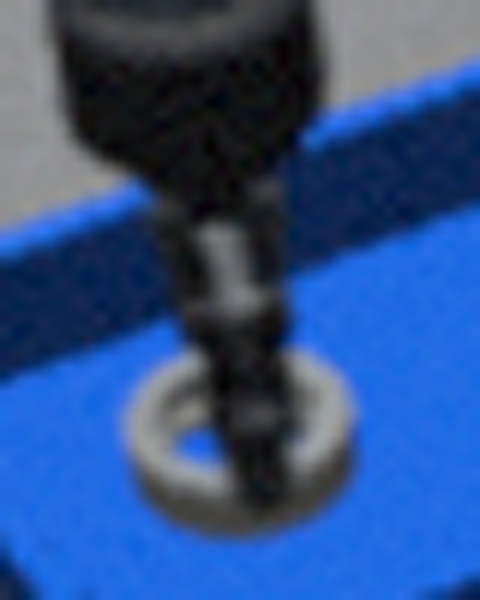

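Call:
drive_tool(
  deltas=[
    [[0,0,0.004],0],
    [[0,0,0.006],0],
    [[0,0,0.008],0],
    [[0,0,0],0],
  ],
)

```text
time_s: 3.15
eef_pos: [0.4395, 0.3451, 0.0323]
eef_rot: [0.005, 0.112, 0.994, 0.005]
wrist_force: [0.2, 0.6, -2.6]
opening: 0.749
```

Run:
```python
from h import *
shot('side','side2');shot('wrist','w5');o=get_obs();print(o['time_s'],o['eef_pos'],o['wrist_force'],o['torque'],o['opening'])
crop('side2',175,120,235,170,10,'d_b3');crop('w5',100,150,450,350,2.2,'w5c')
```

```text
3.25 [0.43887286 0.34470377 0.03134129] [-0.09460218 -0.03905978 -3.6162351 ] [-0.02783217 -0.03356244 -0.00886573] 0.7498140131566475
```

View pics/d_b3.png

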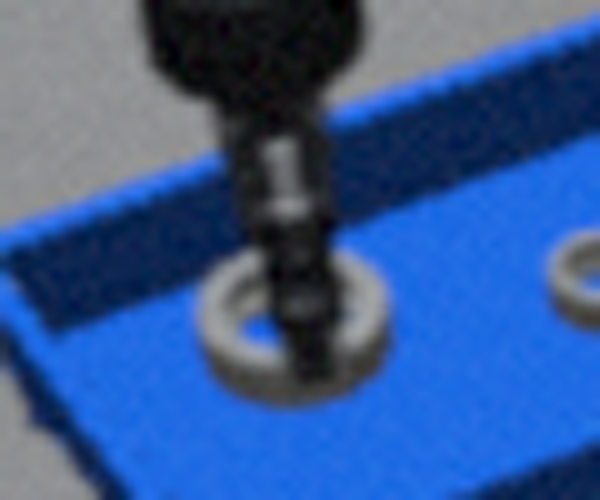

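View pics/w5c.png

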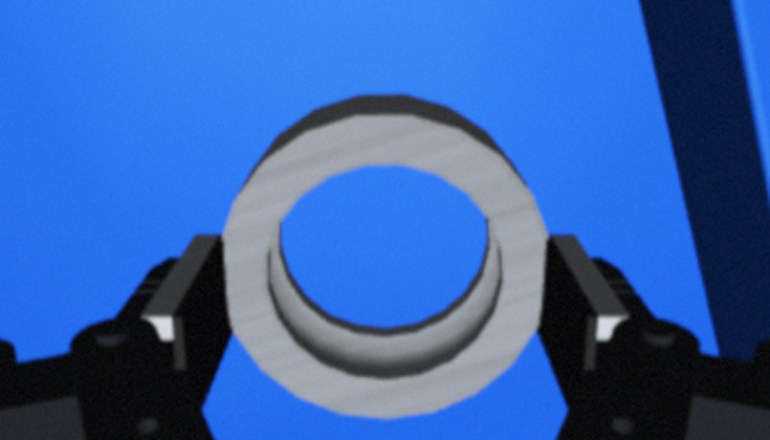

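Call:
drive_tool(
  deltas=[
    [[0,0,0.02],0],
    [[0,0,0.035],0],
    [[0,0,0.035],0],
    [[0,-0.01,0.03],0],
    [[0.01,-0.025,0.02],0],
    [[0.017,-0.035,0.015],0],
    [[0.017,-0.035,0.01],0],
    [[0.017,-0.035,0.01],0],
    [[0.017,-0.035,0.01],0],
    [[0.017,-0.035,0.0],0],
  ],
)

```text
time_s: 4.25
eef_pos: [0.5298, 0.1297, 0.2215]
eef_rot: [0.003, 0.108, 0.994, 0.003]
wrist_force: [0.8, 0.2, -2.3]
opening: 0.749
```

Call:
drive_tool(
  deltas=[
    [[0.017,-0.035,0],0],
    [[0.017,-0.03,0],0],
    [[0.01,-0.015,0],0],
    [[0,0,0],0],
    [[0,0,0],0],
    [[0,0,0],0],
  ],
)

```text
time_s: 4.85
eef_pos: [0.5752, 0.0425, 0.2203]
eef_rot: [0.002, 0.111, 0.994, 0.003]
wrist_force: [0.8, -0.4, -3.2]
opening: 0.749
```

Run:
```python
from h import *
w=shot('wrist','w6');o=get_obs();print(o['time_s'],o['eef_pos'],o['eef_rot'].round(4),o['wrist_force'],o['opening'])
print(w2px(w,[.54,.030,.055]))
```

```text
4.9 [0.57499507 0.04280235 0.22022138] [0.002  0.1105 0.9939 0.003 ] [-0.45447225  0.04251596 -4.2029213 ] 0.7476827414257025
[250.99256361 163.4826903 ]
```

View pics/w6.png

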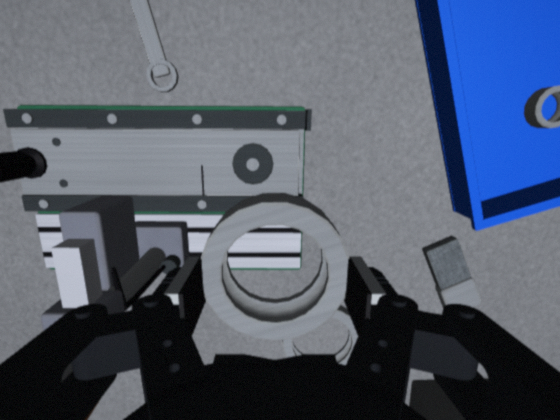

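Run:
```python
from h import *
w=load('w6')
crop('w6',160,90,320,210,5,'w6c')
print('plug',px2w(w,252.5,163.5,.055))
print('gib line',px2w(w,8,109,.046),px2w(w,310,110,.046))
```

```text
plug [0.54033601 0.03141108 0.055     ]
gib line [ 0.44068195 -0.18217612  0.046     ] [0.50419043 0.09588243 0.046     ]
```

View pics/w6c.png

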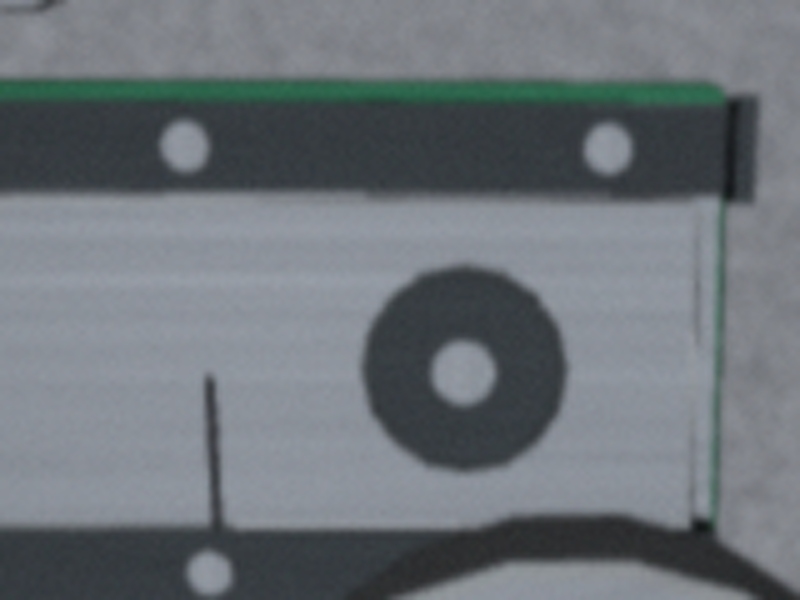

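Run:
```python
from h import *
w=load('w6');o=get_obs()
for dep in (.143,.1455,.148):
  for v in (270,271):
    q=np.array([(275.3-w['cx'])/w['fx'],(v-w['cy'])/w['fy'],1])*dep
    print(dep,v,np.array(w['eye'])+rot(w)@q - o['eef_pos'])
crop('w6',190,180,360,350,4,'w6d')
```

```text
0.143 270 [-0.00318499  0.0025375   0.01184693]
0.143 271 [-0.00276235  0.00244151  0.01196698]
0.1455 270 [-0.00211667  0.00231683  0.00955499]
0.1455 271 [-0.00168663  0.00221916  0.00967713]
0.148 270 [-0.00104835  0.00209616  0.00726304]
0.148 271 [-0.00061092  0.00199682  0.00738729]
```

View pics/w6d.png

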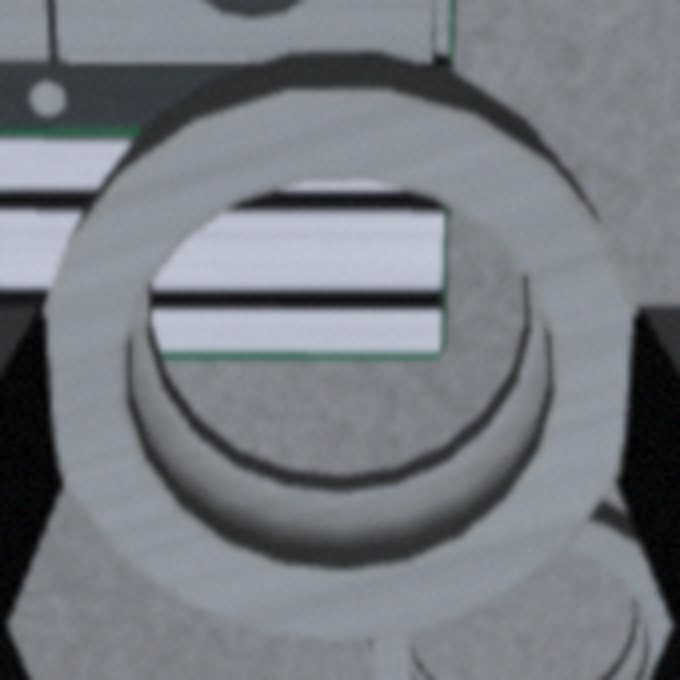

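```bash
cat > fit.py <<'E'
from h import *
from scipy.optimize import least_squares
t=np.linspace(0,2*np.pi,721)
def ext(w,p,r):
    P=np.array([w2px(w,[p[0]+r*np.cos(a),p[1]+r*np.sin(a),p[2]]) for a in t[::4]])
    return np.array([P[:,0].min(),P[:,0].max(),P[:,1].min(),P[:,1].max()])
def fit(w,m,r,p0,z=None):
    f=(lambda x: ext(w,x,r)-m) if z is None else (lambda x: ext(w,[x[0],x[1],z],r)-m)
    s=least_squares(f,p0 if z is None else p0[:2],diff_step=1e-4); return s.x,s.fun
E
python3 - <<'E'
from fit import *
w=load('w6');o=get_obs()
x,f=fit(w,np.array([190+45/4,190+635/4,180+88/4,180+638/4]),.034,o['eef_pos']+[0,0,.012]); print('ring-tcp',x-o['eef_pos'],f)
m=np.array([160+363/5,160+567/5,90+264/5,90+471/5]); print('plug',fit(w,m,.02,[.54,.03,.05],.0515),fit(w,m,.02,[.54,.03,.05]))
w=load('w2');m=np.array([200+235/5,200+600/5,140+110/5,140+472/5]); print('ring w2',fit(w,m,.034,[.435,.34,.026],.026))
print('check bore', )
w=load('w6');m=np.array([190+127/4,190+552/4,180+178/4,180+567/4]); print(fit(w,m,.024,o['eef_pos']+[0,0,.012])[0]-o['eef_pos'])
E
```

```text
ring-tcp [2.45410772e-05 1.73880696e-03 1.00900514e-02] [-0.65097006  0.65315069  0.67083328 -0.7600527 ]
plug (array([0.54111893, 0.03151557]), array([-0.14534554,  0.14555948,  0.04208428, -0.03992725])) (array([0.54119176, 0.03144947, 0.05071026]), array([-0.09354181,  0.09362794,  0.09149736, -0.09469932]))
ring w2 (array([0.43606725, 0.34064827]), array([-0.61501542,  0.61420134, -0.04380517,  0.09079326]))
check bore
[-0.00070593  0.00180547  0.01190175]
```

Call:
drive_tool(
  deltas=[
    [[-0.012,-0.005,-0.02],0],
    [[-0.012,-0.005,-0.03],0],
    [[-0.0096,-0.003,-0.03],0],
    [[0,0,-0.03],0],
    [[0,0,-0.015],0],
    [[0,0,0],0],
    [[0,0,0],0],
  ],
)

```text
time_s: 5.6
eef_pos: [0.5378, 0.0384, 0.094]
eef_rot: [0.004, 0.104, 0.995, 0.004]
wrist_force: [0.2, -0.7, -2.1]
opening: 0.746
```

Run:
```python
from h import *
w=shot('wrist','w7');shot('scene','scene3');shot('side','side3');o=get_obs();print(o['time_s'],o['eef_pos'],o['eef_rot'].round(4),o['wrist_force'],o['opening'])
crop('w7',190,150,360,350,4,'w7c');crop('scene3',280,180,370,270,8,'s3c');crop('side3',240,140,320,220,8,'d3c')
```

```text
5.75 [0.53882448 0.03783703 0.09494914] [0.0051 0.1047 0.9945 0.0038] [ 0.27750606 -0.1974966  -2.3251583 ] 0.746123131109833
```

View pics/w7c.png

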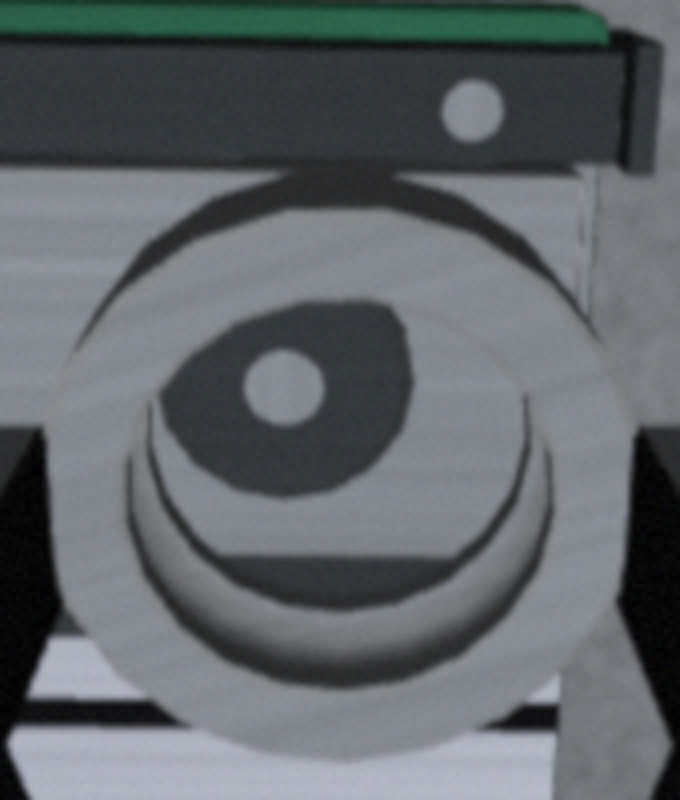

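View pics/s3c.png

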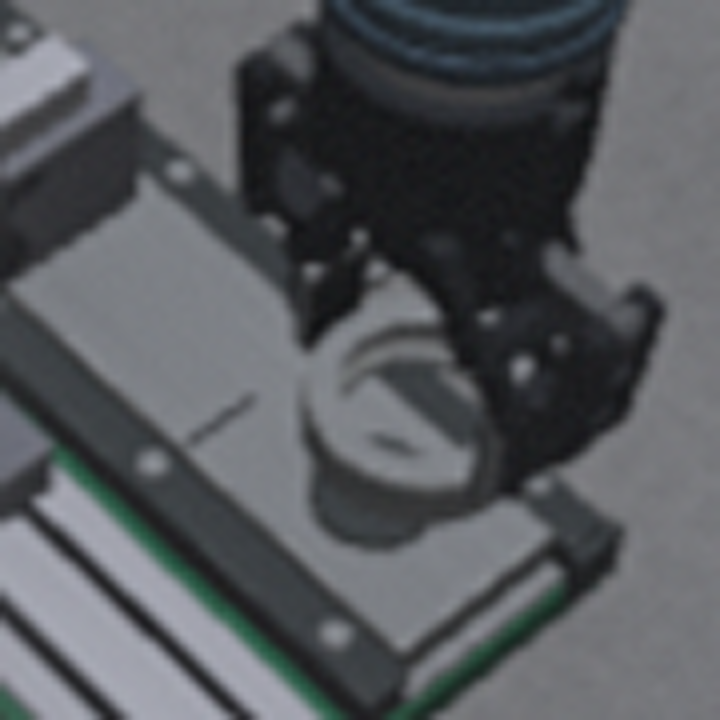

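View pics/d3c.png

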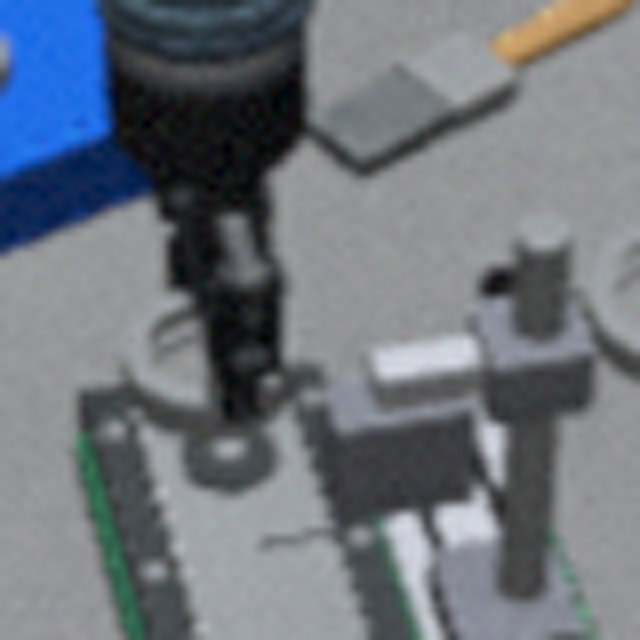

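Run:
```python
from fit import *
w=load('w7');o=get_obs()
x,f=fit(w,np.array([190+45/4,190+635/4,150+208/4,150+760/4]),.034,np.array([.538,.038,.106])); print('ring',x,f)
p=px2w(w,261.3,246.8,.054); print('plug',p, p-x)
```

```text
ring [0.53765859 0.04042874 0.10442437] [-0.83646396  0.8395948   0.86390505 -0.98061271]
plug [0.54185837 0.03136396 0.054     ] [ 0.00419978 -0.00906478 -0.05042437]
```

Call:
drive_tool(
  deltas=[
    [[0.003,-0.0085,-0.01],0],
    [[0,0,-0.008],0],
    [[0,0,0],0],
    [[0,0,0],0],
  ],
)

```text
time_s: 6.15
eef_pos: [0.5443, 0.028, 0.078]
eef_rot: [0.008, 0.105, 0.994, 0.004]
wrist_force: [1.0, 0.9, -3.1]
opening: 0.75
```

Run:
```python
from h import *
w=shot('wrist','w8');o=get_obs();print(o['time_s'],o['eef_pos'],o['eef_rot'].round(4),o['wrist_force'],o['dq'].round(3))
crop('w8',190,150,360,350,4,'w8c')
```

```text
6.2 [0.54413069 0.02803436 0.07785301] [0.0075 0.1047 0.9945 0.0035] [-0.30333358 -0.04636211 -3.08967689] [ 0.004 -0.006  0.003  0.002  0.005  0.   ]
```

View pics/w8c.png

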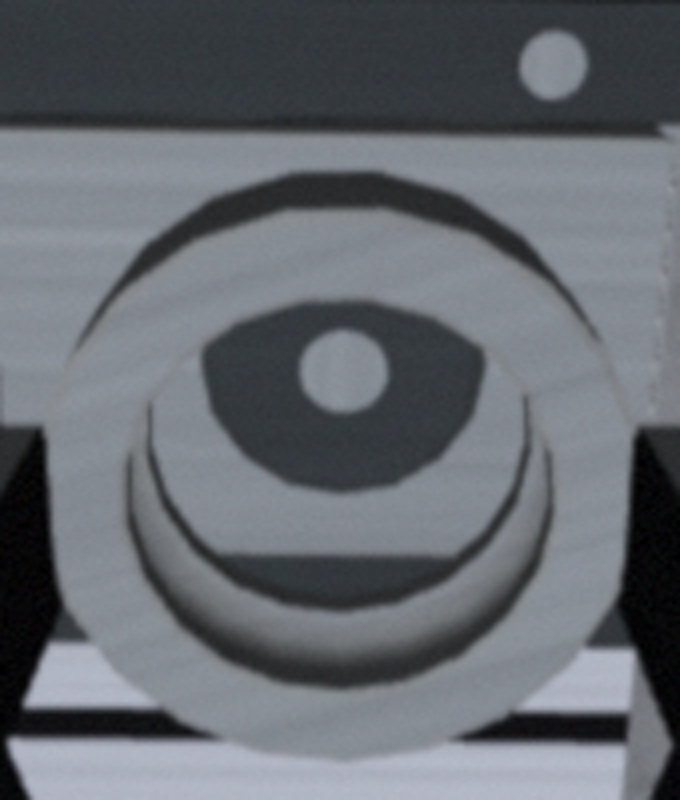

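Run:
```python
from fit import *
w=load('w8')
x,f=fit(w,np.array([190+45/4,190+635/4,150+208/4,150+760/4]),.034,np.array([.544,.028,.09])); print('ring',x)
p=px2w(w,276,242.75,.054); print('plug',p, p-x)
# predicted pixel of plug-centre (hole) relative to ring when seated: ring top .072 above
x2,f=fit(w,np.array([190+127/4,190+552/4,150+300/4,150+688/4]),.024,np.array([.544,.028,.09])); print('bore',x2,p-x2)
```

```text
ring [0.54402207 0.03000263 0.08854986]
plug [0.54179964 0.03132018 0.054     ] [-0.00222243  0.00131755 -0.03454986]
bore [0.5434594  0.03001809 0.09001353] [-0.00165975  0.00130209 -0.03601353]
```

Call:
drive_tool(
  deltas=[
    [[-0.0015,0.001,-0.006],0],
    [[-0.0005,0,0],0],
    [[0,0,0],0],
  ],
)

```text
time_s: 6.5
eef_pos: [0.542, 0.0292, 0.0715]
eef_rot: [0.007, 0.105, 0.994, 0.004]
wrist_force: [0.5, -0.7, -3.1]
opening: 0.751
```

Run:
```python
from h import *
w=shot('wrist','w9');o=get_obs();print(o['time_s'],o['eef_pos'],o['eef_rot'].round(4),o['wrist_force'],o['dq'].round(3))
crop('w9',190,150,360,350,4,'w9c')
```

```text
6.55 [0.54181232 0.02923596 0.07137355] [0.0073 0.1048 0.9945 0.0036] [-0.36200804  0.43205783 -3.19527807] [-0.002  0.    -0.002  0.     0.001  0.001]
```

View pics/w9c.png

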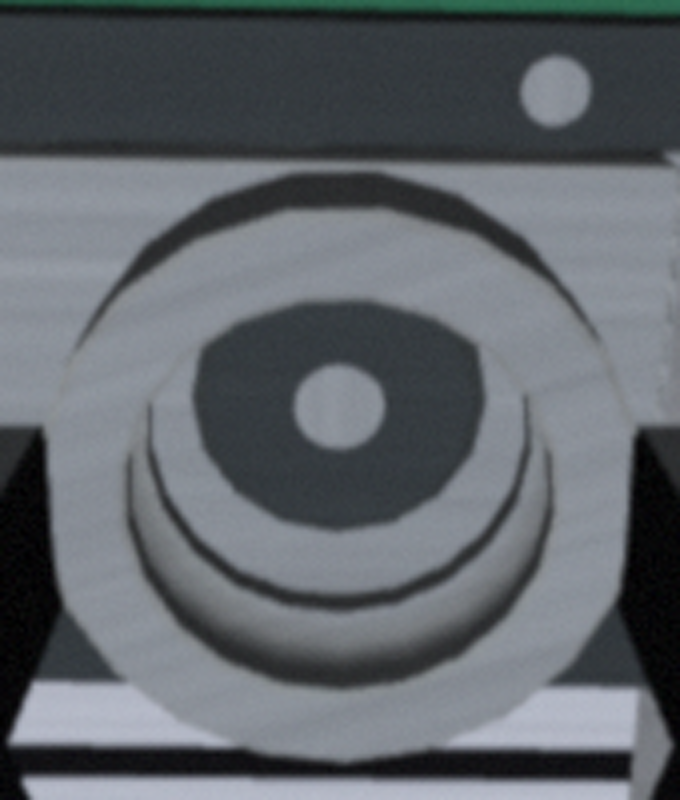

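Run:
```python
from fit import *
w=load('w9')
x,f=fit(w,np.array([190+45/4,190+635/4,150+208/4,150+761/4]),.034,np.array([.544,.028,.09])); print('ring',x)
p=px2w(w,190+339.5/4,150+406/4,.054); print('plug',p, p-x)
# bottom bore ellipse fit: left150,right527,bottom607
for z in (.059,.060,.061,.063):
  s=least_squares(lambda q: (ext(w,[q[0],q[1],z],.024)-[190+150/4,190+527/4,0,150+607/4])[[0,1,3]],[.542,.03],diff_step=1e-4); print(z,s.x,s.fun)
```

```text
ring [0.54169373 0.03120121 0.08221092]
plug [0.54180974 0.03132133 0.054     ] [ 0.00011601  0.00012012 -0.02821092]
0.059 [0.54527106 0.03042856] [ 1.71567082 -1.72414794 -0.16023182]
0.06 [0.54468733 0.03054461] [ 1.41001418 -1.41702829 -0.13261524]
0.061 [0.54410386 0.03066062] [ 1.10023484 -1.1057453  -0.10421544]
0.063 [0.5429377 0.0308925] [ 0.46797165 -0.4703479  -0.04496613]
```

Call:
drive_tool(
  deltas=[
    [[-0.0005,0,-0.004],0],
    [[0,0,-0.003],0],
    [[0,0,0],0],
  ],
)

```text
time_s: 6.85
eef_pos: [0.5414, 0.0293, 0.064]
eef_rot: [0.008, 0.105, 0.994, 0.004]
wrist_force: [0.4, 0.4, -4.6]
opening: 0.753
```

Run:
```python
from h import *
w=shot('wrist','w10');shot('side','side4');o=get_obs();print(o['time_s'],o['eef_pos'],o['eef_rot'].round(4),o['wrist_force'],o['torque'].round(2))
crop('w10',190,150,360,350,4,'w10c');crop('side4',240,160,320,230,9,'d4c')
```

```text
6.95 [0.54160701 0.02929499 0.06434826] [0.0077 0.1046 0.9945 0.0036] [ 0.10516026  0.55923861 -3.57189714] [-0.04  0.01 -0.03]
```

View pics/w10c.png

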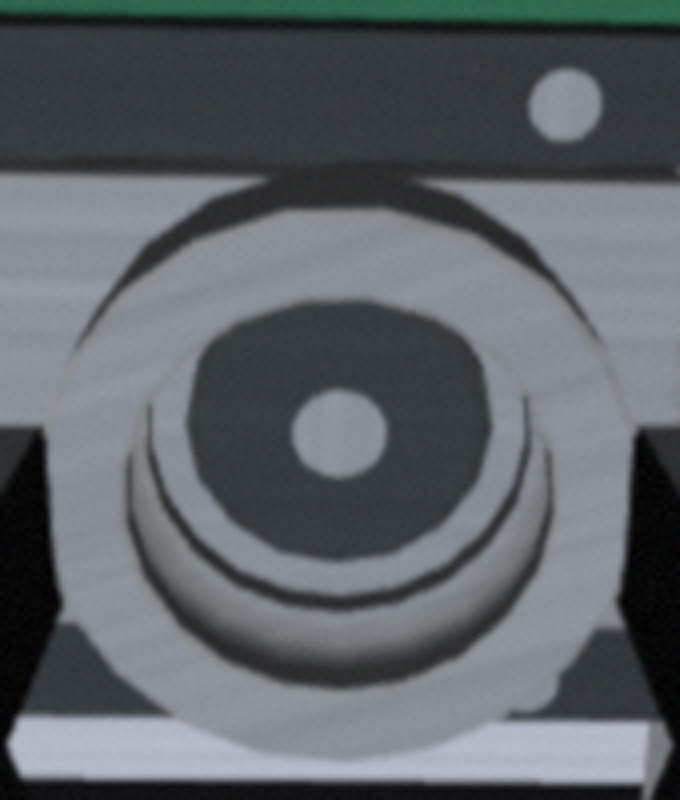

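View pics/d4c.png

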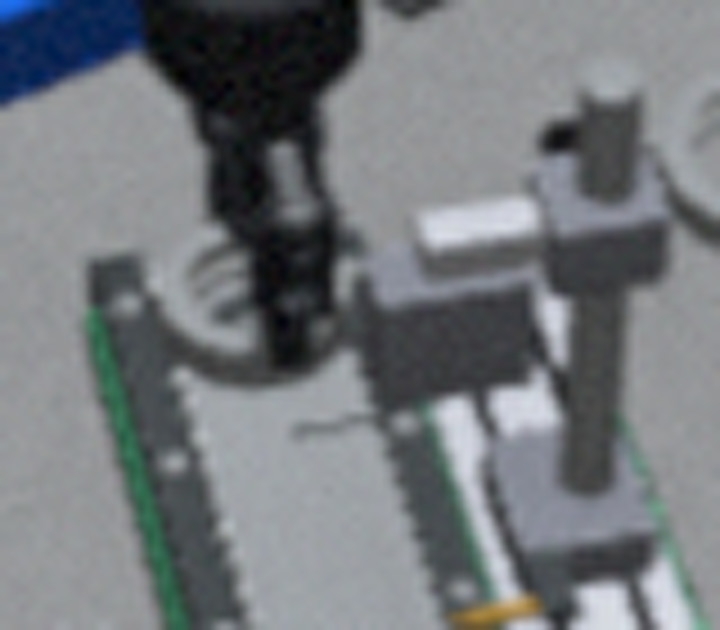

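Call:
drive_tool(
  deltas=[
    [[0,0,-0.003],0],
    [[0,0,0],0],
    [[0,0,0],0],
  ],
)

```text
time_s: 7.25
eef_pos: [0.5419, 0.0292, 0.0613]
eef_rot: [0.008, 0.105, 0.994, 0.004]
wrist_force: [0.2, 0.1, -3.1]
opening: 0.752
```

Call:
drive_tool(
  deltas=[
    [[0,0,-0.002],0],
    [[0,0,0],0],
  ],
)

```text
time_s: 7.45
eef_pos: [0.5419, 0.0292, 0.0592]
eef_rot: [0.008, 0.105, 0.994, 0.004]
wrist_force: [0.2, -0.5, -4.1]
opening: 0.749
```

Call:
drive_tool(
  deltas=[
    [[0,0,-0.001],0],
    [[0,0,0],0],
  ],
)

```text
time_s: 7.65
eef_pos: [0.5422, 0.0292, 0.0584]
eef_rot: [0.008, 0.105, 0.994, 0.004]
wrist_force: [-1.0, -0.0, -1.9]
opening: 0.747
```

Run:
```python
from h import *
w=shot('wrist','w11');shot('side','side5');o=get_obs();print(o['time_s'],o['eef_pos'],o['eef_rot'].round(4),o['wrist_force'],o['torque'].round(2))
crop('w11',190,150,360,350,4,'w11c');crop('side5',240,160,320,230,9,'d5c')
```

```text
7.75 [0.54217627 0.02916623 0.05840588] [0.0083 0.1046 0.9945 0.0035] [-0.70213462  0.69818195 -2.39396759] [ 0.01  0.06 -0.02]
```

View pics/w11c.png

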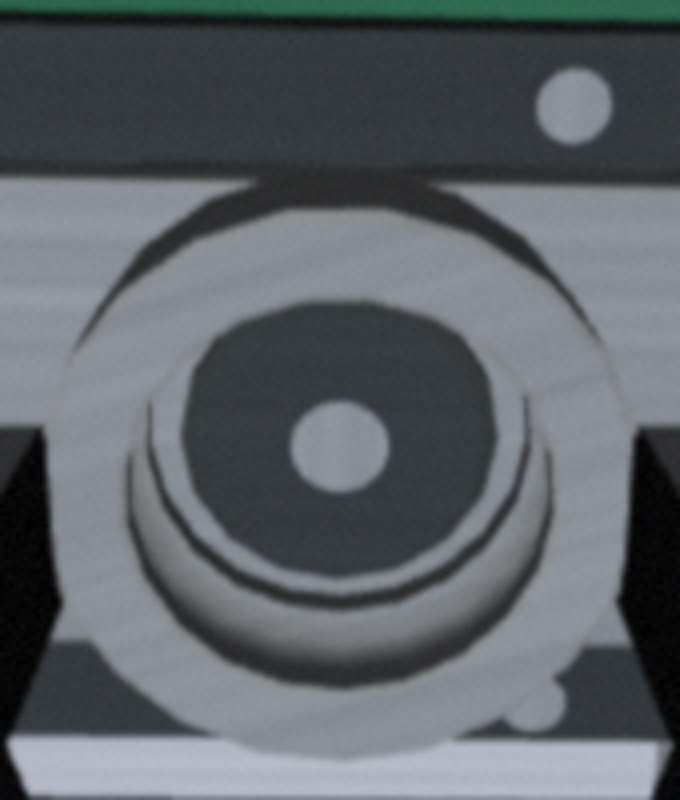

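View pics/d5c.png

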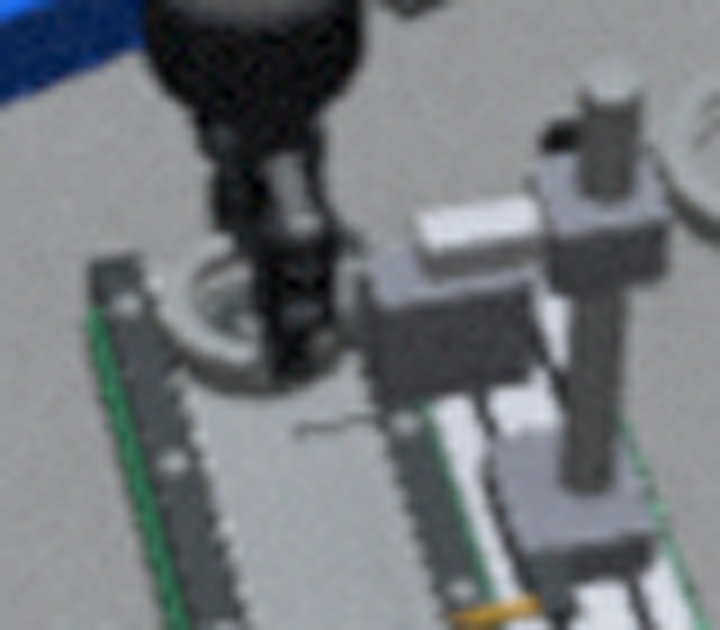

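Call:
drive_tool(
  deltas=[
    [[0,0,-0.001],0],
    [[0,0,0],0],
  ],
)

```text
time_s: 7.95
eef_pos: [0.5424, 0.0291, 0.0585]
eef_rot: [0.008, 0.105, 0.994, 0.004]
wrist_force: [-0.8, -0.6, -2.3]
opening: 0.745
```

Call:
drive_tool(
  deltas=[
    [[0,0,-0.003],0],
  ],
)

```text
time_s: 8.05
eef_pos: [0.5427, 0.0291, 0.058]
eef_rot: [0.008, 0.104, 0.994, 0.003]
wrist_force: [-19.4, 0.8, 43.6]
opening: 0.755
```

Call:
drive_tool(
  deltas=[
    [[0,0,0.0005],0],
    [[0,0,0],0],
  ],
)

```text
time_s: 8.25
eef_pos: [0.5435, 0.0291, 0.0596]
eef_rot: [0.009, 0.104, 0.994, 0.003]
wrist_force: [-0.7, -0.3, -3.3]
opening: 0.755
```

Call:
drive_tool(
  deltas=[
    [[0,0,0],0],
    [[0,0,0],0],
    [[0,0,0],0],
    [[0,0,0],0],
  ],
  gripper=1.0,
)

```text
time_s: 8.65
eef_pos: [0.5443, 0.0289, 0.0596]
eef_rot: [0.01, 0.104, 0.994, 0.003]
wrist_force: [0.4, 0.4, -0.5]
opening: 1.001
```

Run:
```python
from h import *
w=shot('wrist','w12');o=get_obs();print(o['time_s'],o['eef_pos'],o['eef_rot'].round(4),o['wrist_force'],o['opening'])
```

```text
8.7 [0.54430679 0.02890293 0.05955171] [0.0101 0.1044 0.9945 0.0033] [ 0.23794632 -0.12396567 -0.36914057] 0.9945921197300781
```

View pics/w12.png

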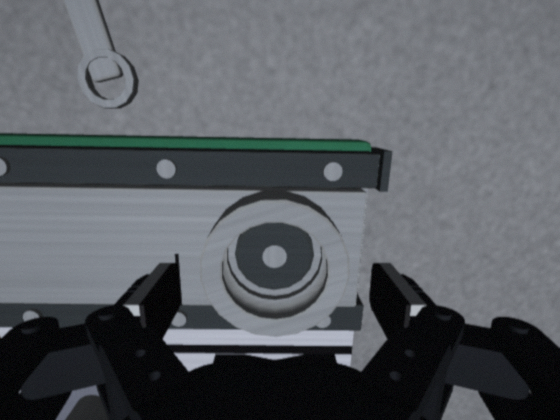

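Call:
drive_tool(
  deltas=[
    [[0,0,0.02],0],
    [[0,0,0.035],0],
    [[0,0,0.035],0],
    [[0,0,0.035],0],
    [[0,0,0.02],0],
    [[0,0,0],0],
  ],
)

```text
time_s: 9.3
eef_pos: [0.5418, 0.0292, 0.2082]
eef_rot: [0.008, 0.105, 0.994, 0.003]
wrist_force: [-0.9, 0.7, -0.0]
opening: 0.996
```

Run:
```python
from h import *
w=shot('wrist','w13');shot('side','side6');o=get_obs();print(o['time_s'],o['eef_pos'],o['eef_rot'].round(4),o['wrist_force'],o['opening'])
crop('side6',240,150,320,240,7,'d6c')
```

```text
9.4 [0.54012018 0.02938796 0.20489615] [0.0056 0.1047 0.9945 0.0036] [-0.58912357 -0.6500931  -1.0356798 ] 1.0007233953548147
```

View pics/w13.png

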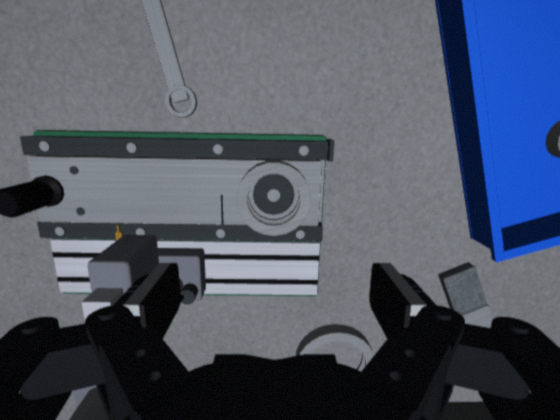

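View pics/d6c.png

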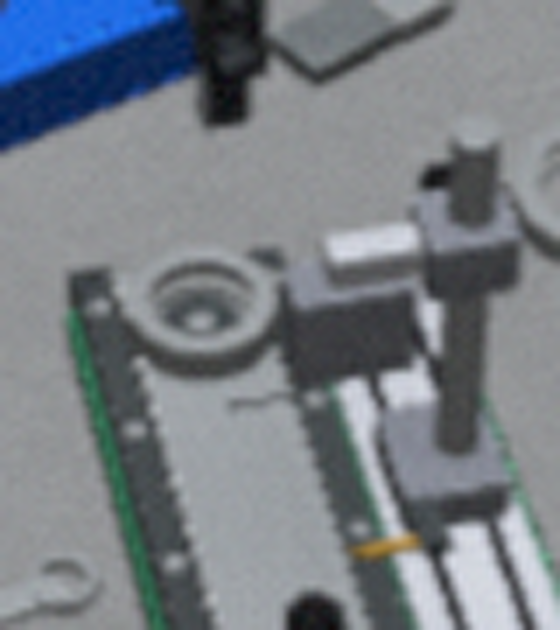

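Run:
```python
from h import *
crop('w13',0,120,160,240,5,'w13a');crop('w13',200,140,340,250,5,'w13b')
```

```text
(no output)
```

View pics/w13a.png

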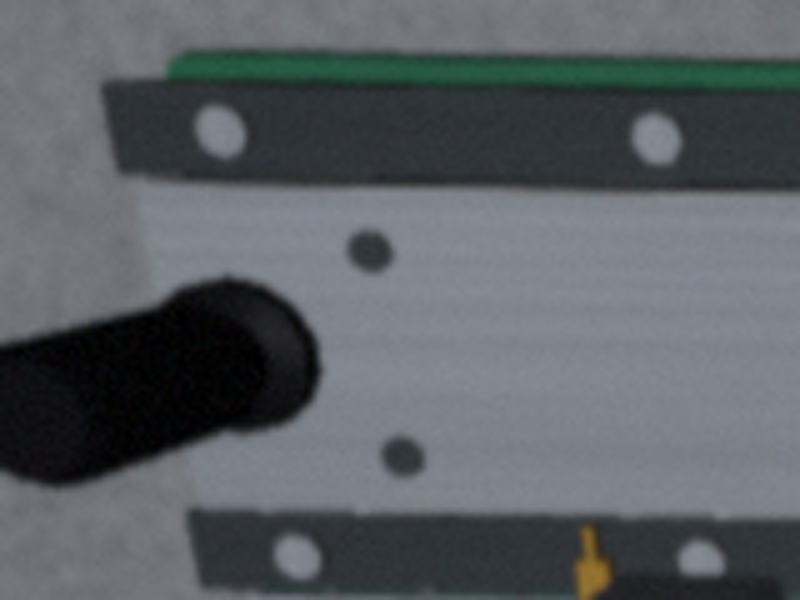

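View pics/w13b.png

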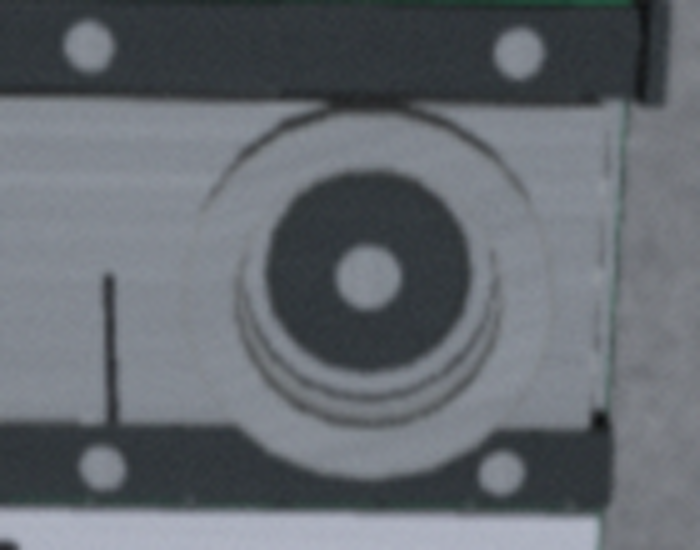

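Run:
```python
from h import *
w=load('w13'); 
a=px2w(w,.0+21,120+82/5,.046);b=px2w(w,200+640/5,140+5/5,.046); 
l=px2w(w,200+113/5,140+423/5,.05);l2=px2w(w,200+109/5,140+275/5,.05);t=px2w(w,588/5,120+525/5,.053);p=px2w(w,200+369/5,140+276/5,.054)
y=(b-a)[:2];y/=np.linalg.norm(y);print('yaxis',y,'plug',p,'line',l,l2,'tip',t)
g=px2w(w,(160+320)/2/5,120+(280+432)/2/5,.056);print('gripbase',g)
d=-y
print('plug-line',(l-p)[:2]@d,'line-tip',(t-l)[:2]@d,'plug-grip',(g-p)[:2]@d)
for c,tag in ((load('side0'),'s'),):
  t2=px2w(c,240+252/5,160+344/5,.053);l3=px2w(c,281,207,.05);print((t2-l3)[:2]@d)
```

```text
yaxis [0.22256247 0.97491843] plug [0.54149889 0.03158868 0.054     ] line [ 0.56092009 -0.02442216  0.05      ] [ 0.53167446 -0.01760172  0.05      ] tip [ 0.53886113 -0.12419513  0.053     ]
gripbase [ 0.49287535 -0.17467967  0.056     ]
plug-line 0.05028357469695733 line-tip 0.10217999723050868 plug-grip 0.21191659313284386
0.09700748606619913
```

Call:
drive_tool(
  deltas=[
    [[-0.03,0.005,0.01],0],
    [[-0.04,0.005,0.005],0],
    [[-0.035,-0.005,0],0],
    [[-0.008,-0.03,0],0],
    [[-0.008,-0.04,0],0],
    [[-0.008,-0.04,0],0],
    [[-0.008,-0.04,0],0],
    [[-0.005,-0.04,0],0],
    [[0,-0.02,0],0],
    [[0,0,0],0],
  ],
)

```text
time_s: 10.4
eef_pos: [0.3814, -0.1771, 0.1995]
eef_rot: [-0.01, 0.103, 0.995, 0.009]
wrist_force: [0.5, 0.3, -0.7]
opening: 0.998
```

Call:
drive_tool(
  deltas=[
    [[0.03,0,0],0],
    [[0.04,0,-0.01],0],
    [[0.03,0,-0.01],0],
    [[0.01,-0.001,0],0],
    [[0,0,0],0],
    [[0,0,0],0],
  ],
)

```text
time_s: 11.0
eef_pos: [0.4895, -0.1713, 0.17]
eef_rot: [-0.017, 0.104, 0.994, 0.013]
wrist_force: [-0.7, -0.3, -0.1]
opening: 1.0
```

Run:
```python
from h import *
w=shot('wrist','w14');o=get_obs();print(o['time_s'],o['eef_pos'],o['eef_rot'].round(4),o['wrist_force'],o['dq'].round(3))
print(w2px(w,[.4938,-.1783,.102]),w2px(w,o['eef_pos']))
q=o['eef_rot'];print(R.from_quat([q[1],q[2],q[3],q[0]]).as_matrix().round(3))
```

```text
11.05 [ 0.48937842 -0.17142906  0.1702362 ] [-0.0171  0.1038  0.9944  0.0131] [-1.42827544  0.79697404 -1.07137736] [-0.011 -0.018 -0.001  0.001 -0.002 -0.001]
[261.4296368 236.6362316] [270.70898414 266.72915084]
[[-0.978  0.207 -0.031]
 [ 0.206  0.978  0.03 ]
 [ 0.037  0.022 -0.999]]
```

View pics/w14.png

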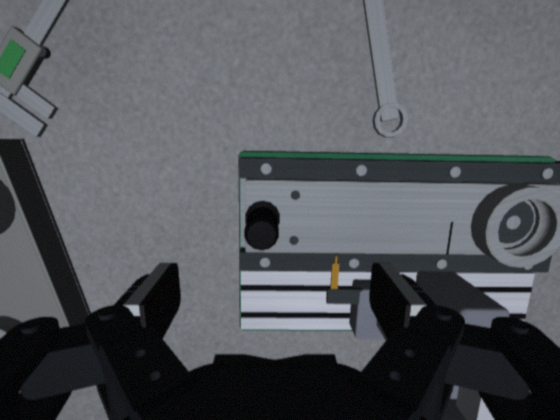

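Call:
drive_tool(
  deltas=[
    [[0.002,-0.003,-0.02],0],
    [[0.002,-0.003,-0.025],0],
    [[0,0,-0.025],0],
    [[0,0,-0.02],0],
    [[0,0,-0.01],0],
    [[0,0,0],0],
    [[0,0,0],0],
  ],
)

```text
time_s: 11.75
eef_pos: [0.4896, -0.1782, 0.0726]
eef_rot: [-0.014, 0.105, 0.994, 0.011]
wrist_force: [0.3, -0.0, -1.0]
opening: 1.001
```

Run:
```python
from h import *
w=shot('wrist','w15');o=get_obs();print(o['time_s'],o['eef_pos'],o['eef_rot'].round(4),o['wrist_force'],o['dq'].round(3))
print(w2px(w,[.4938,-.1783,.102]),w2px(w,o['eef_pos']))
```

```text
11.8 [ 0.48979702 -0.17828481  0.07275152] [-0.0142  0.1051  0.9943  0.0112] [ 0.29939888  0.59566404 -0.09823475] [ 0.002 -0.002 -0.01   0.    -0.003  0.001]
[273.54318967 305.06838402] [270.89852058 267.17963409]
```

View pics/w15.png

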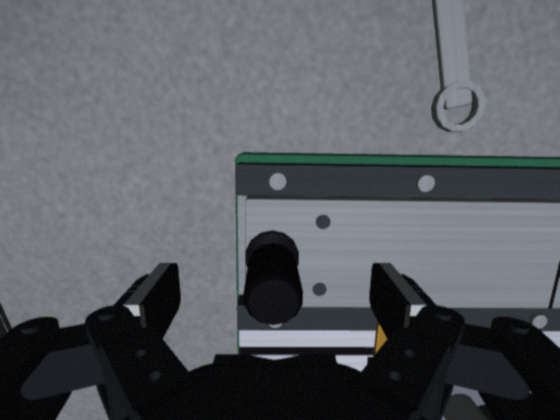

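Call:
drive_tool(
  deltas=[
    [[0.0015,0,-0.006],0],
    [[0.0005,0,-0.003],0],
    [[0,0,0],0],
  ],
)

```text
time_s: 12.1
eef_pos: [0.4935, -0.1793, 0.0657]
eef_rot: [-0.012, 0.105, 0.994, 0.01]
wrist_force: [0.0, 0.4, -0.3]
opening: 1.005
```

Call:
drive_tool(
  deltas=[
    [[0,0,0],0],
    [[0,0,0],0],
    [[0,0,0],0],
    [[0,0,0],0],
    [[0,0,0],0],
    [[0,0,0],0],
    [[0,0,0],0],
  ],
  gripper=0.1,
)

```text
time_s: 12.8
eef_pos: [0.4939, -0.18, 0.0665]
eef_rot: [-0.012, 0.105, 0.994, 0.009]
wrist_force: [-0.3, 0.6, 1.7]
opening: 0.274
```

Run:
```python
from h import *
w=shot('wrist','w16');shot('side','side7');o=get_obs();print(o['time_s'],o['eef_pos'],o['eef_rot'].round(4),o['wrist_force'],o['torque'].round(2),o['opening'])
crop('side7',230,160,330,260,6,'d7c')
```

```text
12.9 [ 0.49391809 -0.1800215   0.066503  ] [-0.0117  0.1046  0.9944  0.0091] [-0.86887974 -0.00964256  1.59228989] [-0.56  0.27 -0.06] 0.2759181898531205
```

View pics/w16.png

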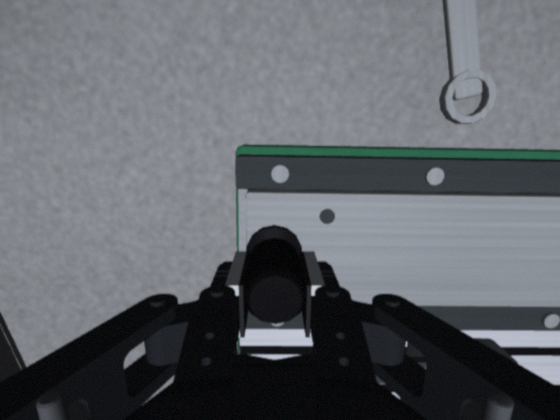

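View pics/d7c.png

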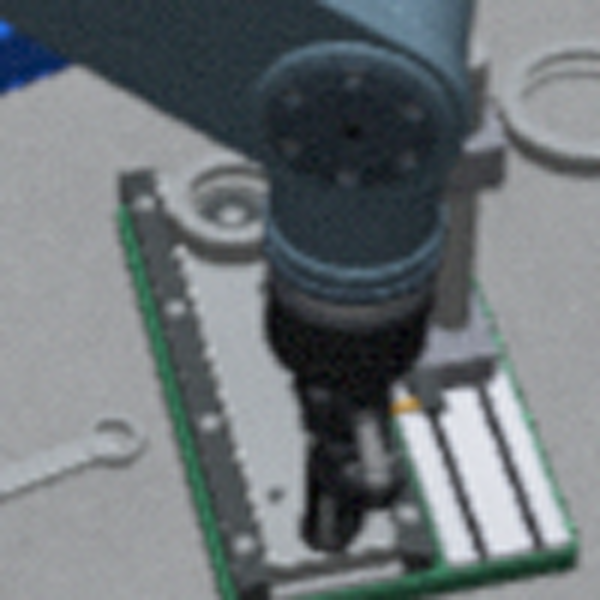

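Call:
drive_tool(
  deltas=[
    [[-0.0011,-0.0049,0],0],
    [[-0.0022,-0.0097,0],0],
    [[-0.0033,-0.0146,0],0],
    [[-0.0033,-0.0146,0],0],
    [[-0.0033,-0.0146,0],0],
    [[-0.0022,-0.0097,0],0],
    [[0,0,0],0],
  ],
)

```text
time_s: 13.6
eef_pos: [0.479, -0.2449, 0.0665]
eef_rot: [-0.011, 0.104, 0.994, 0.014]
wrist_force: [1.3, 5.9, 2.8]
opening: 0.271
```

Run:
```python
from h import *
o=get_obs();print(o['time_s'],o['eef_pos'],o['eef_rot'].round(4),o['wrist_force'],o['torque'].round(2),o['opening'])
d=o['eef_pos'][:2]-[.4939,-.180]; print(d@[-.2226,-.975], d@[-.975,.2226])
```

```text
13.6 [ 0.47895825 -0.24485094  0.06650973] [-0.0115  0.1037  0.9944  0.0142] [1.32384534 5.86547828 2.79922601] [-0.43  0.17 -0.13] 0.27098701290269694
0.06655569787844025 0.00013239235693261595
```

Call:
drive_tool(
  deltas=[
    [[-0.0022,-0.0097,0],0],
    [[-0.0022,-0.0097,0],0],
    [[-0.0011,-0.0049,0],0],
    [[0,0,0],0],
  ],
)

```text
time_s: 14.0
eef_pos: [0.4742, -0.2654, 0.0665]
eef_rot: [-0.011, 0.103, 0.994, 0.017]
wrist_force: [0.9, 7.5, 2.5]
opening: 0.273
```

Run:
```python
from h import *
shot('wrist','w17');shot('side','side8');shot('scene','scene8');o=get_obs();print(o['time_s'],o['eef_pos'],o['eef_rot'].round(4),o['wrist_force'],o['torque'].round(2),o['opening'])
d=o['eef_pos'][:2]-[.4939,-.180]; print(d@[-.2226,-.975], d@[-.975,.2226])
crop('side8',250,170,330,250,8,'d8c');crop('scene8',220,170,340,270,6,'s8c')
```

```text
14.15 [ 0.4742816  -0.26486753  0.06649085] [-0.0115  0.1029  0.9945  0.0173] [1.54050956 6.00939901 2.39864265] [-0.6   0.23 -0.11] 0.27147045361033745
0.08711290030470675 0.0002364274687198197
```

View pics/d8c.png

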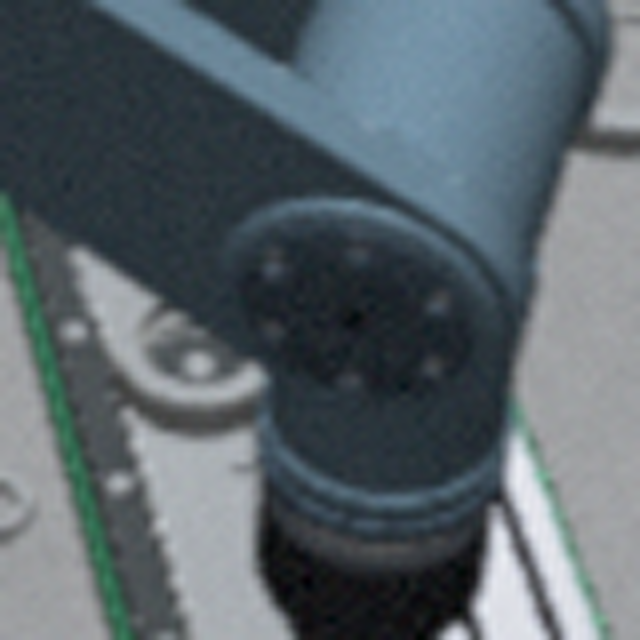

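View pics/s8c.png

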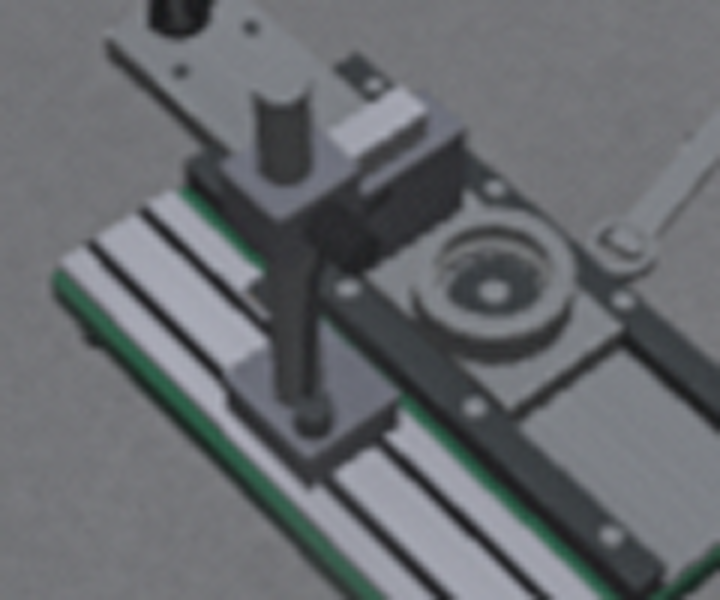

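View pics/w17.png

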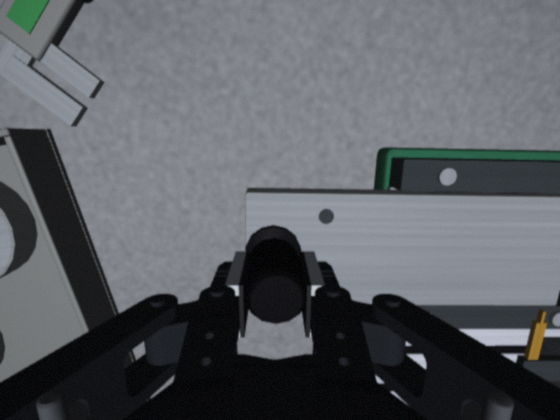

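Run:
```python
from h import *
crop('w17',460,240,560,360,6,'w17c'); crop('w14',320,190,480,300,5,'w14c')
```

```text
(no output)
```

View pics/w17c.png

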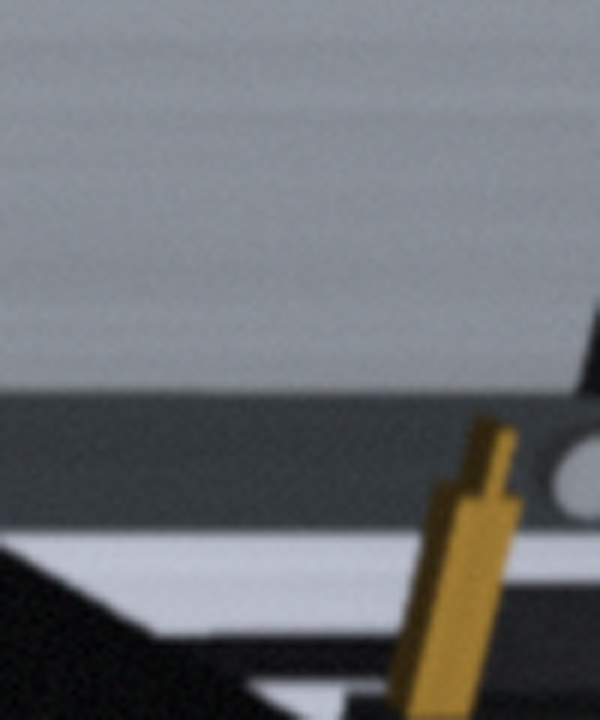

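View pics/w14c.png

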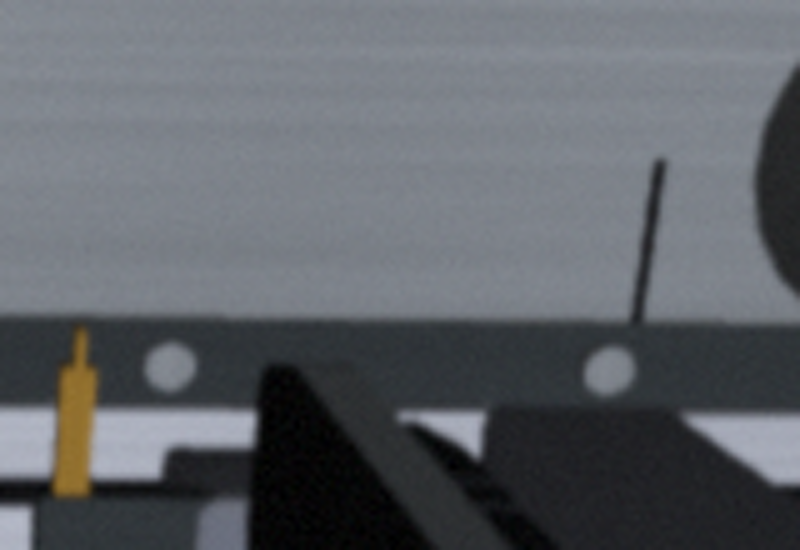

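Run:
```python
from h import *
d=np.array([-.2226,-.975]); n=np.array([.975,-.2226])
w=load('w17')
l=px2w(w,460+587/6,240+392/6,.05)[:2]
for z in (.053,.055):
  t=px2w(w,460+506/6,240+430/6,z)[:2];print('w17',z,(t-l)@d,(t-l)@n)
t=px2w(w,460+480/6,240+425/6,.053)[:2];print('w17 dark',(t-l)@d,(t-l)@n)
w=load('w14')
l=px2w(w,320+637/5,190+322/5,.05)[:2]
for z in (.053,.055):
  t=px2w(w,320+82/5,190+328/5,z)[:2];print('w14',z,(t-l)@d,(t-l)@n)
```

```text
w17 0.053 0.010199387916613754 0.0022890348474999254
w17 0.055 0.012232498065796 0.0010940133605383427
w17 dark 0.012869390489498143 0.001756870519643805
w14 0.053 0.1005056455589214 0.0008376409926713507
w14 0.055 0.1009765342249257 9.046525931387735e-05
```

Call:
drive_tool(
  deltas=[
    [[-0.0013,-0.0058,0],0],
    [[-0.0011,-0.0049,0],0],
    [[-0.0007,-0.0029,0],0],
  ],
)

```text
time_s: 14.45
eef_pos: [0.4721, -0.2745, 0.0665]
eef_rot: [-0.011, 0.102, 0.995, 0.019]
wrist_force: [1.8, 8.1, 2.9]
opening: 0.274
```

Run:
```python
from h import *
w=shot('wrist','w18');
o=get_obs();print(o['time_s'],o['eef_pos'],o['eef_rot'].round(4),o['wrist_force'],o['opening'])
d=o['eef_pos'][:2]-[.4939,-.180]; print(d@[-.2226,-.975], d@[-.975,.2226])
crop('w18',460,240,560,360,6,'w18c')
```

```text
14.5 [ 0.47202144 -0.27471806  0.06652232] [-0.0115  0.1017  0.9946  0.0192] [1.87423603 7.76036287 2.5455692 ] 0.27317895843030965
0.09722027794267282 0.000247353073190007
```

View pics/w18c.png

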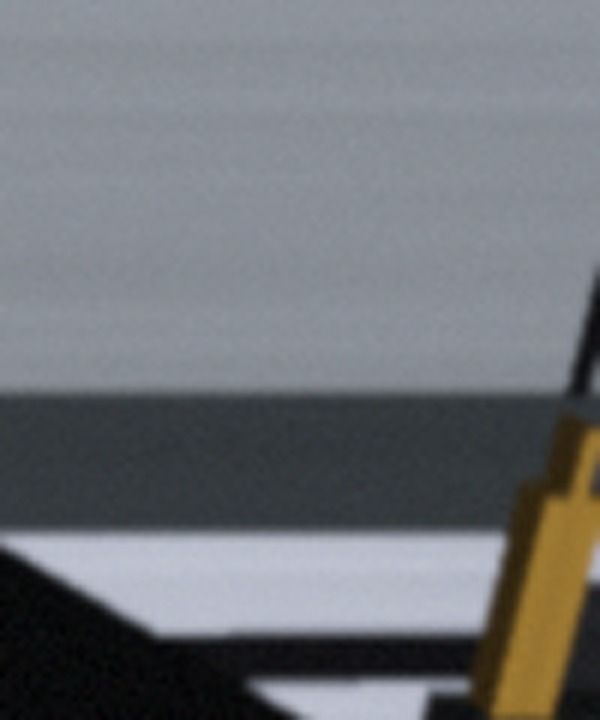

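Run:
```python
from h import *
d=np.array([-.2226,-.975]); n=np.array([.975,-.2226])
for tag,lu,lv,tu,tv in (('w17',587,392,505,430),('w18',580,392,590,430)):
  w=load(tag); l=px2w(w,460+lu/6,240+lv/6,.05)[:2]
  for z in (.053,.054,.055):
    t=px2w(w,460+tu/6,240+tv/6,z)[:2];print(tag,z,(t-l)@d,(t-l)@n,'abs line',l@d,'tip',t@d)
w=load('w14');print('w14 line',px2w(w,320+637/5,190+322/5,.05)[:2]@d,[px2w(w,320+82/5,190+328/5,z)[:2]@d for z in(.053,.054,.055)])
w=load('w13');print('w13 line',px2w(w,200+113/5,140+423/5,.05)[:2]@d,[px2w(w,588/5,120+527/5,z)[:2]@d for z in(.053,.054,.055)])
w=load('w6');print('w6 line',px2w(w,160+217/5,90+527/5,.05)[:2]@d)
p=np.array([.5417,.0314]);print('plug+50',p@d+.05)
```

```text
w17 0.053 0.01029759384861553 0.002288934345769889 abs line -0.013984708974061632 tip -0.0036871151254461013
w17 0.054 0.01131352845009711 0.0016914242372672514 abs line -0.013984708974061632 tip -0.00267118052396452
w17 0.055 0.01232946305157872 0.0010939141287646195 abs line -0.013984708974061632 tip -0.0016552459224829126
w18 0.053 0.0012435872179342314 0.0023168541905753135 abs line -0.00491637892649714 tip -0.003672791708562914
w18 0.054 0.002322991058218705 0.001720348799918189 abs line -0.00491637892649714 tip -0.0025933878682784343
w18 0.055 0.003402394898503149 0.0011238434092609433 abs line -0.00491637892649714 tip -0.0015139840279939946
w14 line -0.10176957472944607 [np.float64(-0.0012639291705246684), np.float64(-0.0010284848375225189), np.float64(-0.0007930405045203838)]
w13 line -0.10104920249506294 [np.float64(0.001189905641441999), np.float64(0.0006859719173011877), np.float64(0.00018203819316037627)]
w6 line -0.1007991933107686
plug+50 -0.10119741999999997
```

Call:
drive_tool(
  deltas=[
    [[-0.0008,-0.0034,0],0],
  ],
)

```text
time_s: 14.6
eef_pos: [0.4715, -0.2767, 0.0665]
eef_rot: [-0.012, 0.101, 0.995, 0.02]
wrist_force: [1.5, 8.3, 2.4]
opening: 0.272
```

Run:
```python
from h import *
w=shot('wrist','w19');shot('side','side9');shot('scene','scene9')
o=get_obs();print(o['time_s'],o['eef_pos'],o['eef_rot'].round(4),o['wrist_force'],o['opening'])
d=o['eef_pos'][:2]-[.4939,-.180]; print(d@[-.2226,-.975], d@[-.975,.2226])
crop('w19',460,240,560,360,6,'w19c');crop('scene9',220,170,340,270,6,'s9c');crop('side9',220,170,340,270,6,'d9c')
```

```text
14.75 [ 0.4714512  -0.27716158  0.06651001] [-0.0115  0.1014  0.9946  0.0196] [1.97005647 6.61129655 2.67184625] 0.27584349405627545
0.09972964675269565 0.00025941367450407147
```

View pics/w19c.png

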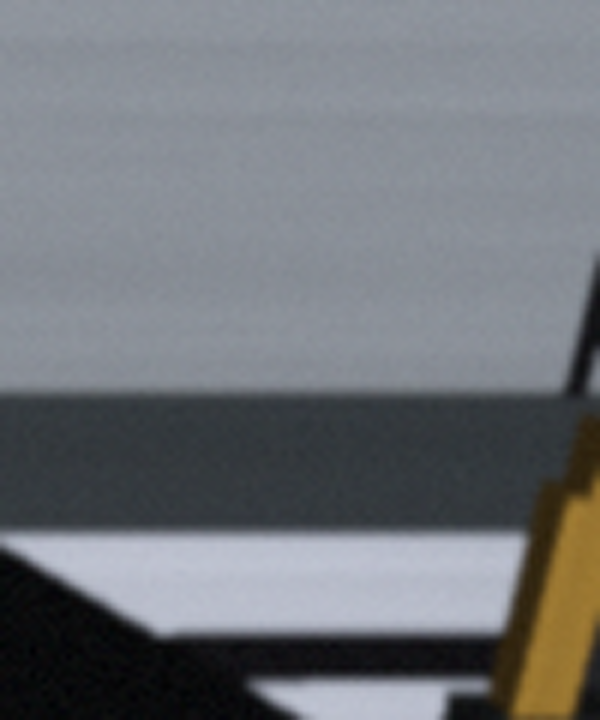

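View pics/s9c.png

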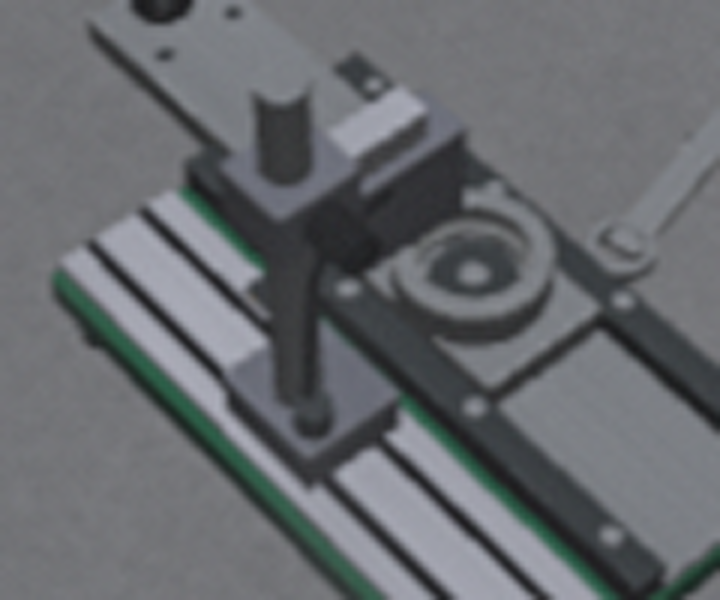

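View pics/d9c.png

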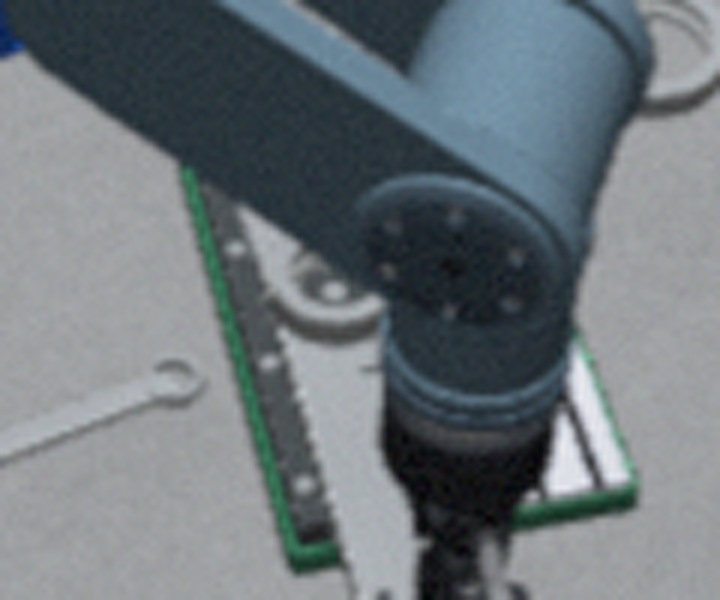

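Call:
drive_tool(
  deltas=[
    [[-0.0003,-0.0015,0],0],
  ],
)

```text
time_s: 14.85
eef_pos: [0.4714, -0.2773, 0.0665]
eef_rot: [-0.012, 0.101, 0.995, 0.02]
wrist_force: [2.1, 8.2, 3.5]
opening: 0.274
```

Run:
```python
from h import *
for i in range(2):
  shot(['scene','wrist'][i],f'f{i}')
  o=get_obs();d=o['eef_pos'][:2]-[.4939,-.180]; print(o['time_s'],d@[-.2226,-.975],o['opening'],o['wrist_force'],o['dq'].round(4))
crop('f1',460,240,560,360,6,'f1c')
```

```text
14.9 0.10003207436645678 0.27573500297918774 [1.66762119 7.64721442 3.39479448] [-0.0004  0.0009  0.0002  0.0002 -0.0024  0.0038]
14.95 0.10003668653861354 0.27298816080397553 [1.70250605 7.5759238  2.78825995] [ 0.     -0.0003 -0.0009 -0.0012 -0.0009  0.0002]
```

View pics/f1c.png

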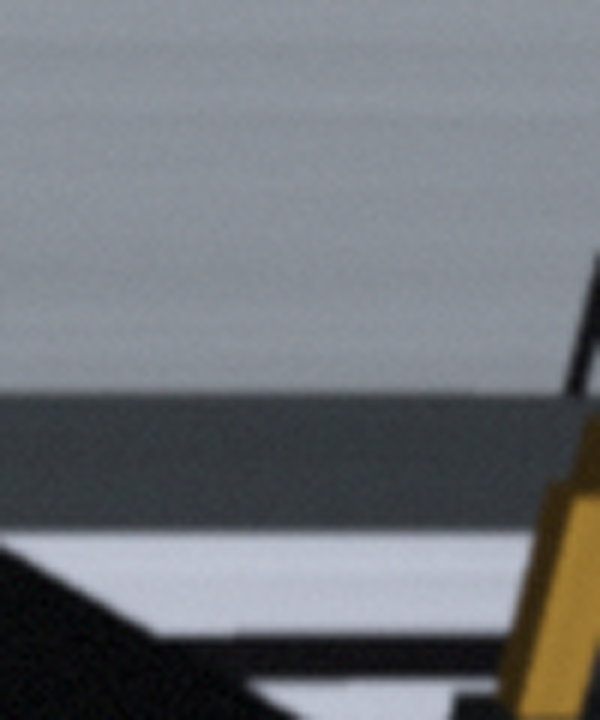

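View pics/f0.png

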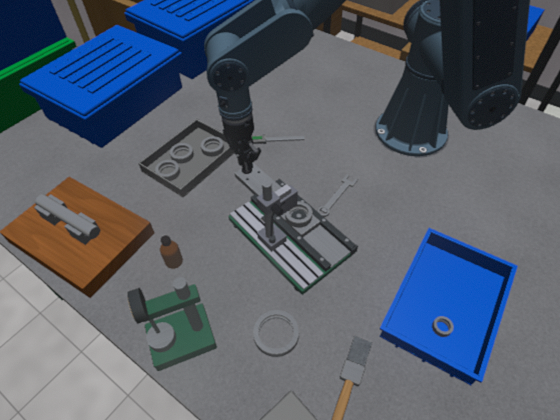

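Run:
```python
from h import *
print(hand_in())
```

```text
the job is handed in; nothing more can be done
None
```

The job is done and handed in at about 15 s. The big ring sits over the locating plug, and the gripper is still holding the slide out against its spring with the line at the pointer.

- **Ring:** I gripped it from outside in the bin and lowered it until it touched the slide. The close-up afterwards showed it lying flat and about centred around the plug. One downward row while setting it down briefly read about 44 N at the wrist. That push went through the ring held in the fingers, but it is over the 40 N limit set for the arm or gripper body, so I am flagging it.
- **Slide:** The last reading showed 100.0 mm of travel, with the arm at rest. The spring pull read about 7.7 N, as expected there, and the grip was firm at 0.27 opening.
- **Mark:** I could only see the line and pointer together at the very edge of the wrist picture, at a slant, and not at all clearly in the other two cameras. My separate measurements of the travel needed did not fully agree:

| Source | Travel needed (mm) |
|---|---|
| Overhead wrist views | 100.7 to 101.7 |
| Close wrist views | 99.3 to 100.4 |
| Side camera (coarse) | 97 to 99 |

  I settled on about 100.2 mm, so the line should be within roughly 1 mm of the pointer.
- **Bystanders:** In the last scene picture the bin, the small ring and the other things look to be where they were.

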